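# Stow the loose things in their travel holders before the clinic bus drives on

## Task

The bus is about to drive on, so nothing may slide about: stow the stapler, the swab box, the small medicine carton and the round tablet tube, which stand loose along the front of the worktop, each in the white holder at the back that is made for its shape and size. Keep each the same way up as it stands now, lower it right down onto the holder's floor rather than dropping it, and let go.

Things in the scene. Friction and masses are not known exactly. Their poses are not given: they have to be found in the camera images.
- stapler_centre (a point): Dark grey desk stapler standing on its base, 32 mm (its x) by 125 mm long (its y) by 46 mm high, 0.17 kg. Loose, front row. Site: its centre, half-way up; z up, x and y along its sides. The base is 32 mm wide up to 10 mm from the worktop; the top arm is 26 mm wide from 28 to 44 mm above the worktop and is the part to grip, across x near the middle of the length. The arm does not swing.
- swab_box_centre (a point): Closed white and blue-green box of prep swabs, 52 mm (its x) by 60 mm (its y) by 57 mm high, 0.07 kg; the lid stays shut. It can be gripped across x or y. Loose, front row. Site: its centre, half-way up; z up, x and y along its sides.
- carton_centre (a point): Small upright medicine carton, white and red, 24 mm (its x) by 36 mm (its y) by 81 mm high, 0.035 kg. Grip it across x, above half height. Loose, front row. Site: its centre, half-way up; z up, x and y along its sides.
- tube_centre (a point): Round tablet tube standing upright, orange with a white cap, 34 mm in diameter (31 mm at its foot), 146 mm high, the cap being the top 18 mm; 0.09 kg. The cap stays on. Grip it by the cap. (A second one by the window is out of reach and not meant.) Loose, front row. Site: its centre, half-way up; z up, x and y along its sides.
- stapler_holder: White sheet-metal holder fixed in the back row. Origin: centre of its underside on the worktop, z up; black rubber floor 4 mm above it. The longest one, for the stapler: a cradle of 42 mm (its x) by 137 mm (its y) inside, held by wall tabs 22 mm high at the four corners, whose lips flare outward by about 6 mm; the long sides are open for 75 mm in the middle, so that fingers can reach in. Base plate 54 x 167 mm.
- swab_holder: White sheet-metal holder fixed in the back row. Origin: centre of its underside on the worktop, z up; black rubber floor 4 mm above it. The nearly square one, for the swab box: a seat of 62 mm (its x) by 70 mm (its y) inside, held by wall tabs 24 mm high at the four corners, whose lips flare outward by about 6 mm; every side is open for 34 mm or more in the middle. Base plate 74 x 100 mm.
- carton_holder: White sheet-metal holder fixed in the back row. Origin: centre of its underside on the worktop, z up; black rubber floor 4 mm above it. The small oblong one, for the medicine carton: a well of 34 mm (its x) by 46 mm (its y) inside with full walls 31 mm high, whose lips flare outward by about 6 mm. Base plate 46 x 76 mm.
- tube_holder: White sheet-metal holder fixed in the back row. Origin: centre of its underside on the worktop, z up; black rubber floor 4 mm above it. The round one, for the tablet tube: a cup of 40 mm bore, rim 51 mm above the worktop, flared to 50 mm at the mouth. Base plate 72 mm round.
Mind the look-alikes: they are no part of the job. Leave any red look-alike of the swab_holder alone.

How it is judged:
By the outcome, as a careful person would: the job done as asked, in the order asked, and still so for the second after the job is handed in, with the robot touching nothing.
It also fails if it takes over 96 s, if anything falls off the work surface, if the arm or the gripper's body presses on something with over 40 N, if the wrist force passes 120 N, or if a joint passes its speed limit or range.

## Robot

A 7-joint arm with a two-finger parallel gripper is mounted at the origin on a cart in front of the work surface, level with it; the furniture and walls round the work are solid. World frame = base frame: x ahead of the robot, y to its left, z up, the work surface at z = 0. Lengths are in mm, angles in rad, forces in N, time in s.
With the tool pointing down it reaches from about 425 to 875 mm from the base axis. Payload 4.7 kg.
Tool frame: the origin (TCP) lies midway between the tips of the shut fingers; the grasp point (between the pads) lies 19 mm behind it; z points along the fingers, x is the direction in which the jaws open and shut, and the axes are right-handed (so a half turn about z gives the same grasp; the last joint's range is limited). The gripper opens to 85 mm and grips with 20 to 120 N. Pads are 22 mm wide; open, the fingers measure 114 mm over their backs; the gripper's body (76 mm by 85 mm) begins 54 mm behind the grasp point. The pads swing forward as they close: fully open they stand 13 mm farther back than shut.
Start: joints at [1.156, 0.321, -0.07, 1.45, 0.023, 1.371, -0.057], TCP at [270.24, -591.184, 197.149] pointing down, gripper open.
Joint ranges: [-2.86, 2.86], [-0.3, 2.09], [-1.38, 1.24], [0.06, 2.45], [-1.56, 4.7], [0.09, 2.05], [-2.69, 2.69]. Speed limits (rad/s): [2.57, 2.57, 3.14, 3.14, 3.14, 3.14, 3.14].

## Interface

Orientations are given as a unit quaternion [x, y, z, w].
In Python, from rig import * gives the robot as it stands.
- The arm moves only by the tool servo_tool, never from a script. Its argument "motion" is one flat list of numbers, 7 for each row, row after row: the shift along the tool's x, y, z in cm, then the turn, a rotation vector about the tool's x, y, z in degrees, then the gripper's target within -1 to 1 (fully open at 1, half-way at 0, shut at -1). A call has 1 to 20 rows; each row shifts and turns the commanded pose from where the row before left it, along the tool's axes as they then stand; what a row does not reach is not made up. A row lasts 1/12 s, in which the tool goes at most 41.7 mm and 7.16 degrees, less where a joint would pass 70% of its speed; a pose out of reach is approached as far as the arm can. A call is refused whole if a number of a shift passes 4.17 or a number of a turn 7.16, either way. A call with a gripper value outside its range is refused whole. The fingers move at their own pace and stop on an object; the grip force is fixed at half the most. Time passes only in rows, so rows that do not move let the fingers close. It gives the time, the measured TCP pose, the force and the opening at its end, in the units of the state.
- observe(): the state, without advancing time (a new reading comes with each control period).
- read_camera(name): name is "side" or "top" or "wrist"; returns a dict with "pixels" (480x640x3 uint8, blue, green, red), "depth" (480x640 float32, mm along the optical axis (not along the pixel's ray), 0 where there is no reading), "K" (3x3 intrinsics, pixels), "extrinsics" (4x4, takes a point from world to camera coordinates); the wrist camera has in their place "mount" (4x4, takes a point from camera to tool coordinates, whose origin is the TCP and whose axes are the tool frame's). Camera axes: x right, y down, z forward; pixel columns grow to the right and rows downward; lengths in mm; the calibration is good to about 2 mm. A picture is of the moment at which its call begins: read the wrist's pose just before it.
- finish_job(): hands the job in, once; it reports no verdict.
The state is a dict: "clock": time; "joint_pos": joint angles; "joint_vel": joint speeds; "joint_efforts": joint torques, N m; "eef_pos": TCP position; "tcp_rot": TCP orientation; "contact_force": force on the tool from outside, world axes, zero at the start; "torque": the same for the moment, N m; "width": finger opening in mm.
Only numpy, scipy, OpenCV 4.12 (cv2) and the standard library are available. Lean on these libraries where they do the work, as an engineer would, in place of code of your own. Each camera call takes 0.05 s, during which the arm holds its last target.

## Working session

There is one attempt and no reset: what is moved stays moved. The work goes in short steps, Python scripts to look and compute and a tool call to move; the robot and the scene stay as the last step left them, time stands still between calls to the robot, and variables do not carry over. Pictures are saved under pics/ and viewed, and the job is handed in when it is done.

Besides the shell and the picture viewer there is one more tool, called after "Call:" by a JSON object that holds its "name" and its "arguments". servo_tool: Moves the arm, as the interface text tells. Its arguments: {"type":"object","properties":{"motion":{"type":"array"}},"required":["motion"]}

```bash
mkdir -p pics; ls
python3 - <<'E'
from rig import *
import cv2,numpy as np
s=observe();print(s)
for n in ["side","top","wrist"]:
    c=read_camera(n);cv2.imwrite(f"pics/{n}0.png",c["pixels"]);np.savez(f"pics/{n}0.npz",**c)
    print(n,c["K"].tolist(),np.round(c.get("extrinsics",c.get("mount")),3).tolist())
E
```

```text
pics
{'clock': 0.0, 'joint_pos': array([ 1.15611281,  0.32181269, -0.07006869,  1.4516952 ,  0.0225978 ,
        1.37079392, -0.05689665]), 'joint_vel': array([ 6.78098252e-05, -1.65773604e-03,  2.56566952e-03,  1.21769017e-03,
       -1.00753113e-03, -1.38102773e-05,  8.93816899e-04]), 'joint_efforts': array([ 1.01290757e-04, -4.93577600e+01, -3.81891355e-01, -3.14328468e+01,
        1.28942763e-02,  1.14715792e-02,  1.19542281e-05]), 'eef_pos': array([ 269.93623327, -590.62654736,  196.01999211]), 'tcp_rot': array([ 8.41362127e-01, -5.40470949e-01, -8.35302189e-04, -4.75696283e-04]), 'contact_force': array([ 0.10598779,  0.96267867, -0.63024863]), 'torque': array([-0.03616427, -0.02568599,  0.03427491]), 'width': 85.57023251291311}
side [[499.587495842185, 0.0, 317.1764881175839], [0.0, 499.587495842185, 252.93928258629157], [0.0, 0.0, 1.0]] [[0.98, -0.197, 0.015, -529.612], [-0.081, -0.471, -0.878, 6.252], [0.18, 0.86, -0.478, 1658.376], [0.0, 0.0, 0.0, 1.0]]
top [[474.4322331995878, 0.0, 317.82006799466916], [0.0, 474.4322331995878, 238.15637566484244], [0.0, 0.0, 1.0]] [[-0.2, -0.98, 0.012, -120.901], [-0.875, 0.173, -0.453, 509.872], [0.441, -0.101, -0.892, 1266.965], [0.0, 0.0, 0.0, 1.0]]
wrist [[374.39832798567465, 0.0, 320.00866860649273], [0.0, 374.39832798567465, 237.57064900313264], [0.0, 0.0, 1.0]] [[1.0, -0.0, 0.0, -0.624], [-0.0, 0.952, 0.306, -78.351], [-0.0, -0.306, 0.952, -177.443], [0.0, 0.0, 0.0, 1.0]]
```

View pics/side0.png

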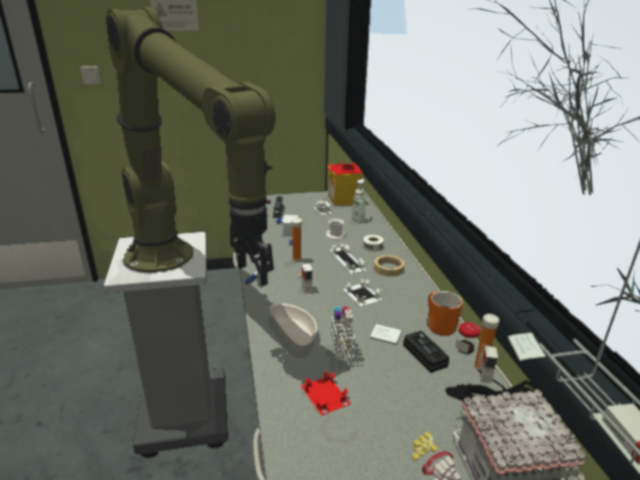

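View pics/top0.png

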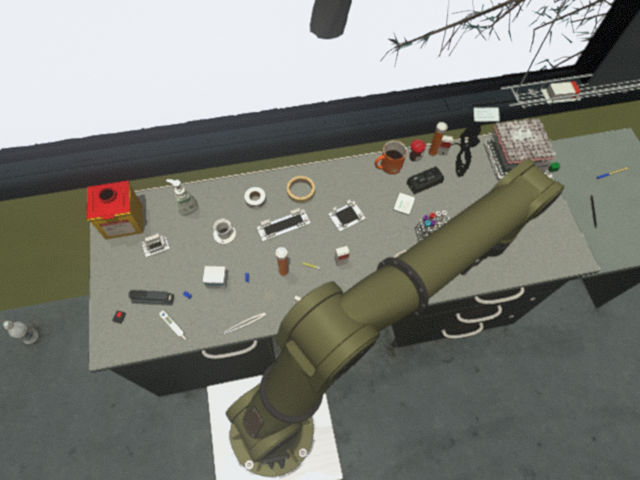

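View pics/wrist0.png

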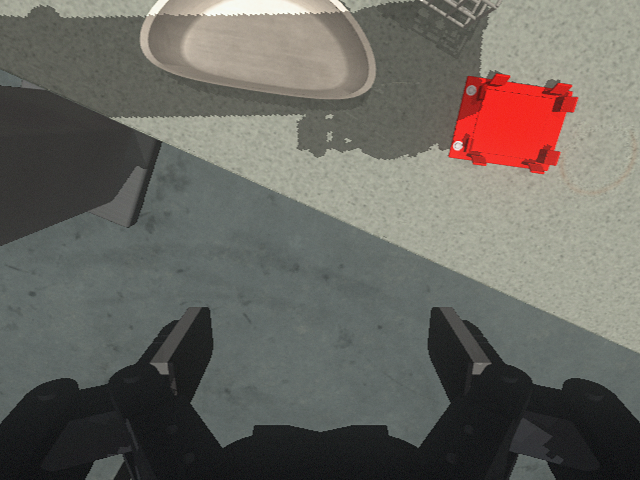

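The side view shows the front row near the robot and the back row towards the window. In the top view:

| Item | Object (px) | Holder (px) |
|---|---|---|
| Stapler | (150,297) | (283,223) |
| Swab box | (214,276) | (347,214) |
| Tube | (283,262) | (223,230) |
| Carton | (342,255) | (154,244) |

The red look-alike sits at (515,125) in the wrist view. I'll enlarge the top view and get rough positions.

```bash
cat > h.py <<'E'
import numpy as np,cv2
from scipy.spatial.transform import Rotation as R
def ray(c,T,uv):
    "T camera->world"
    d=np.linalg.inv(c["K"])@np.array([uv[0],uv[1],1.]); return T[:3,3],T[:3,:3]@d
def onplane(c,T,uv,z):
    o,d=ray(c,T,uv);return o+d*(z-o[2])/d[2]
def camT(c): return np.linalg.inv(c["extrinsics"])
def wristT(c,s):
    T=np.eye(4);T[:3,:3]=R.from_quat(s["tcp_rot"]).as_matrix();T[:3,3]=s["eef_pos"];return T@c["mount"]
def cloud(c,T):
    v,u=np.mgrid[:480,:640];d=c["depth"];K=c["K"]
    P=np.stack([(u-K[0,2])/K[0,0]*d,(v-K[1,2])/K[1,1]*d,d],-1)
    return P@T[:3,:3].T+T[:3,3]
E
python3 - <<'E'
from h import *
c=dict(np.load("pics/top0.npz"));T=camT(c)
print("cam",T[:3,3])
im=c["pixels"][160:360,85:375];cv2.imwrite("pics/top0c.png",cv2.resize(im,None,fx=2.7,fy=2.7,interpolation=cv2.INTER_CUBIC))
P=cloud(c,T)
for n,uv,z in [("stapler",(150,297),44),("swab",(214,273),57),("tube",(281,252),146),("carton",(342,251),81),("Hst",(283,223),4),("Hsw",(347,214),4),("Hc",(154,244),20),("Ht",(223,230),20)]:
    print(n,onplane(c,T,uv,z).round(),P[uv[1],uv[0]].round(), c["depth"][uv[1],uv[0]])
w=dict(np.load("pics/wrist0.npz"));print((w["depth"]>0).mean(),(c["depth"]>0).mean())
E
```

```text
cam [-137.28097036  -78.24898377 1361.91698874]
stapler [421. 291.  44.] [419. 289.  49.] 1378.9108
swab [455.  99.  57.] [456.  99.  54.] 1410.364
tube [ 442. -105.  146.] [ 443. -106.  142.] 1346.5333
carton [ 440. -286.   81.] [ 443. -287.   76.] 1423.4998
Hst [ 611. -132.    4.] [ 611. -132.    4.] 1546.453
Hsw [ 604. -345.    4.] [ 603. -345.    5.] 1563.3901
Hc [606. 278.  20.] [616. 282.   2.] 1508.5333
Ht [614.  60.  20.] [623.  62.   4.] 1532.5948
0.99591796875 0.8041634114583334
```

View pics/top0c.png

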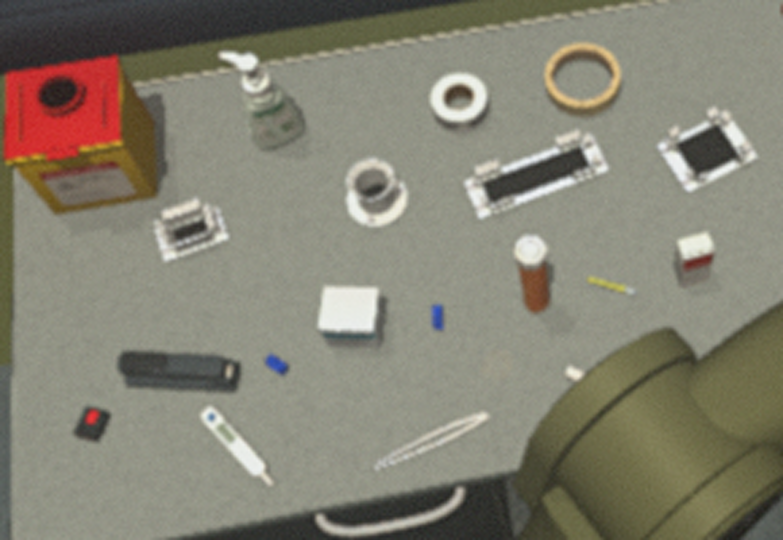

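The top view gives rough world positions in mm:

| Item | Object (x, y) | Holder (x, y) |
|---|---|---|
| Stapler | (421, 291) | (611, -132) |
| Swab box | (455, 99) | (604, -345) |
| Tube | (442, -105) | (616, 60) |
| Carton | (440, -286) | (608, 280) |

I'll raise the tool and turn the jaws along world x, then survey with the wrist camera.

Call:
{"name": "servo_tool", "arguments": {"motion": [0, 0, -1, 0, 0, -6.5, 1, 0, 0, -1, 0, 0, -6.5, 1, 0, 0, -1, 0, 0, -6.5, 1, 0, 0, -1, 0, 0, -6.5, 1, 0, 0, -1, 0, 0, -6.5, 1, 0, 0, -1, 0, 0, -6.5, 1, 0, 0, -1, 0, 0, -6.5, 1, 0, 0, -1, 0, 0, -6.5, 1, 0, 0, -1, 0, 0, -6.5, 1, 0, 0, -1, 0, 0, -6.5, 1]}}

```text
clock: 0.98
eef_pos: [270.1, -591.0, 297.2]
tcp_rot: [1.0, -0.001, -0.0, -0.0]
contact_force: [-0.5, 0.1, -0.9]
width: 85.6
```

Call:
{"name": "servo_tool", "arguments": {"motion": [1.92, -2.84, 0, 0, 0, 0, 1, 1.92, -2.84, 0, 0, 0, 0, 1, 1.92, -2.84, 0, 0, 0, 0, 1, 1.92, -2.84, 0, 0, 0, 0, 1, 1.92, -2.84, 0, 0, 0, 0, 1, 1.92, -2.84, 0, 0, 0, 0, 1, 1.92, -2.84, 0, 0, 0, 0, 1, 1.92, -2.84, 0, 0, 0, 0, 1, 1.92, -2.84, 0, 0, 0, 0, 1, 1.92, -2.84, 0, 0, 0, 0, 1, 1.92, -2.84, 0, 0, 0, 0, 1, 1.92, -2.84, 0, 0, 0, 0, 1, 0, 0, 0, 0, 0, 0, 1]}}

```text
clock: 2.07
eef_pos: [507.5, -243.1, 297.2]
tcp_rot: [1.0, 0.002, 0.001, -0.002]
contact_force: [0.7, 0.3, -0.1]
width: 85.3
```

```bash
cat > look.py <<'E'
from rig import *
from h import *
import sys,pickle
n=sys.argv[1]
s=observe();c=read_camera("wrist");pickle.dump((c,s),open(f"pics/{n}.pkl","wb"));cv2.imwrite(f"pics/{n}.png",c["pixels"])
print(s["clock"],s["eef_pos"].round(1),s["tcp_rot"].round(4),s["contact_force"].round(1),round(s["width"],1))
E
python3 look.py w1
```

```text
2.0667 [ 507.5 -243.1  297.2] [ 1.      0.0024  0.0013 -0.0021] [ 0.7  0.3 -0.1] 85.3
```

View pics/w1.png

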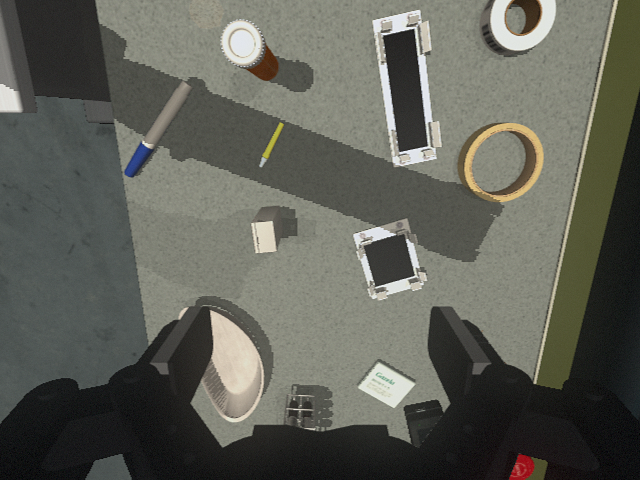

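This view shows the tube cap at (243,43), the carton at (263,235), the stapler holder at (407,88) and the swab holder at (390,262). Next I'll survey the left half.

Call:
{"name": "servo_tool", "arguments": {"motion": [0, -3.5, 0, 0, 0, 0, 1, 0, -3.5, 0, 0, 0, 0, 1, 0, -3.5, 0, 0, 0, 0, 1, 0, -3.5, 0, 0, 0, 0, 1, 0, -3.5, 0, 0, 0, 0, 1, 0, -3.5, 0, 0, 0, 0, 1, 0, -3.5, 0, 0, 0, 0, 1, 0, -3.5, 0, 0, 0, 0, 1, 0, -3.5, 0, 0, 0, 0, 1, 0, -3.5, 0, 0, 0, 0, 1, 0, -3.5, 0, 0, 0, 0, 1, 0, -3.5, 0, 0, 0, 0, 1, 0, 0, 0, 0, 0, 0, 1]}}

```text
clock: 3.2
eef_pos: [504.5, 175.5, 297.3]
tcp_rot: [1.0, 0.001, -0.0, -0.002]
contact_force: [-0.8, -0.2, 0.4]
width: 85.3
```

```bash
python3 look.py w2
```

```text
3.2 [504.5 175.5 297.3] [ 1.0e+00  1.2e-03 -1.0e-04 -2.1e-03] [-0.8 -0.2  0.4] 85.3
```

View pics/w2.png

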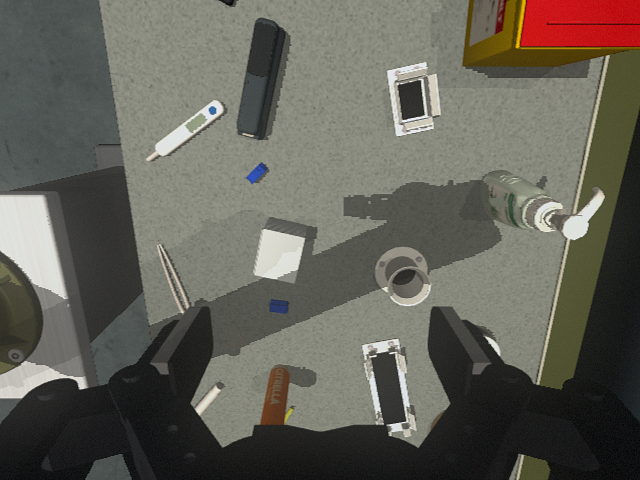

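Run:
```python
from h import *
import pickle
D={}
for n in ["w1","w2"]:
    c,s=pickle.load(open(f"pics/{n}.pkl","rb"));D[n]=(c,s,cloud(c,wristT(c,s)))
c,s,P=D["w1"];r=P[180:210,330:345].reshape(-1,3);print("table z",r[:,2].mean(),r[:,2].std())
c,s,P=D["w2"];r=P[180:200,300:330].reshape(-1,3);print("table z",r[:,2].mean(),r[:,2].std())
def rect(Q):
    (cx,cy),(w,h),a=cv2.minAreaRect(Q[:,:2].astype(np.float32))
    if w>h: w,h,a=h,w,a-90      # angle a of short side
    a=(a+90)%180-90
    return np.round([cx,cy,w,h,a],1)
print("objects: cx cy short long angle(short from world x)")
for n,v,p,zr,rad in [("stapler","w2",(421,291),(34,60),75),("swab","w2",(455,99),(45,70),45),("carton","w1",(440,-286),(70,95),30),("tube","w1",(442,-105),(138,160),30)]:
    c,s,P=D[v];m=(np.hypot(P[...,0]-p[0],P[...,1]-p[1])<rad)&(P[...,2]>zr[0])&(P[...,2]<zr[1])&(c["depth"]>0)
    m=cv2.morphologyEx(m.astype(np.uint8),cv2.MORPH_OPEN,np.ones((3,3)))>0
    Q=P[m];print(n,len(Q),rect(Q),"z",np.percentile(Q[:,2],[5,50,95]).round(1))
print("holders")
for n,v,p,rad in [("st","w1",(611,-132),95),("sw","w1",(604,-345),70),("ca","w2",(608,280),55),("tu","w2",(616,60),50),("st2","w2",(611,-132),95)]:
    c,s,P=D[v];g=c["pixels"];near=(np.hypot(P[...,0]-p[0],P[...,1]-p[1])<rad)&(c["depth"]>0)
    hsv=cv2.cvtColor(g,cv2.COLOR_BGR2HSV);V=hsv[...,2]
    blk=near&(V<60)&(P[...,2]<12)
    wh=near&(V>195)
    low=near&(P[...,2]>-8)&(P[...,2]<9)&((V>195)|(V<60))
    low=cv2.morphologyEx(low.astype(np.uint8),cv2.MORPH_OPEN,np.ones((3,3)))
    cs,_=cv2.findContours(low,cv2.RETR_EXTERNAL,cv2.CHAIN_APPROX_NONE)
    print(n,"low",rect(P[low>0]),"blk",rect(P[cv2.morphologyEx(blk.astype(np.uint8),cv2.MORPH_OPEN,np.ones((3,3)))>0]) if blk.sum()>20 else None,"zwhite",np.percentile(P[wh][:,2],[5,50,95]).round(1))
for v,(a,b,cc,d) in {"w1":(350,0,450,310),"w2":(360,50,450,310)}.items():
    cv2.imwrite(f"pics/{v}c.png",cv2.resize(D[v][0]["pixels"][b:d,a:cc],None,fx=1.9 if 0 else 1.9,fy=1.9,interpolation=cv2.INTER_CUBIC))
```

```text
table z 2.7917966627643307 31.561475808003802
table z 1.4284446694552162 19.368657573304915
objects: cx cy short long angle(short from world x)
stapler 2792 [436.2 294.9  25.3 116.3 -14.2] z [40.2 45.5 47.9]
swab 2161 [455.3  98.   51.5  61.  -13.2] z [54.6 57.6 58.9]
carton 734 [ 446.  -290.2   24.3   36.5    5.2] z [74.8 78.6 80.1]
tube 1611 [ 445.7 -108.    33.3   33.5    9.1] z [142.9 145.4 147.6]
holders
st low [ 608.5 -135.1   53.4  166.1   11.7] blk [ 608.5 -135.2   35.   130.1   12. ] zwhite [ 2.3  4.  23. ]
sw low [ 601.3 -345.6   72.8   99.7   17.7] blk [ 601.1 -345.1   53.9   62.1   16.8] zwhite [ 2.3  3.9 24.5]
ca low [610.7 275.4  44.7  75.3  12. ] blk [611.2 275.2  25.9  38.9  11.6] zwhite [ 2.3 23.1 31.7]
tu low [611.8  45.   19.7  47.9 -66.4] blk [618.5  48.4  21.6  28.8 -87. ] zwhite [ 3.9 48.8 52.3]
st2 low [ 608.5 -135.2   52.4  167.6   11.8] blk [ 608.5 -135.4   33.8  129.1   12. ] zwhite [ 2.5  4.1 22.6]
```

View pics/w1c.png

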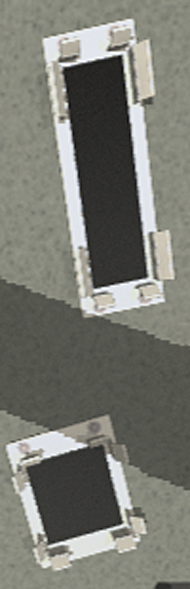

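View pics/w2c.png

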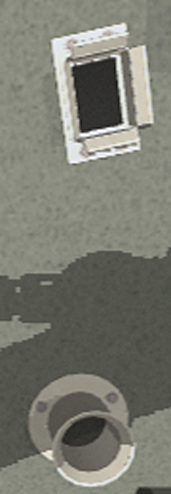

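Run:
```python
from h import *
import pickle
from scipy.optimize import least_squares
c,s=pickle.load(open("pics/w2.pkl","rb"));P=cloud(c,wristT(c,s));g=c["pixels"]
V=cv2.cvtColor(g,cv2.COLOR_BGR2HSV)[...,2]
m=(np.abs(P[...,0]-436)<60)&(np.abs(P[...,1]-295)<85)&(P[...,2]>4)&(P[...,2]<60)
m=cv2.morphologyEx(m.astype(np.uint8),cv2.MORPH_OPEN,np.ones((3,3)))>0
for lo,hi in [(4,60),(4,14),(26,60),(40,60)]:
    q=m&(P[...,2]>lo)&(P[...,2]<hi);Q=P[q];print(lo,hi,len(Q),cv2.minAreaRect(Q[:,:2].astype(np.float32)))
a=np.radians(-14.2);ex=np.array([np.cos(a),np.sin(a)]);ey=np.array([-ex[1],ex[0]])
Q=P[m];L=(Q[:,:2]-[436.2,294.9])@np.stack([ex,ey],1)
for t in range(-70,75,10):
    k=np.abs(L[:,1]-t)<5
    if k.sum()>5: print(t,k.sum(),np.percentile(Q[k,2],[5,50,95]).round(1),np.percentile(L[k,0],[2,98]).round(1))
def circ(Q):
    f=lambda p:np.hypot(Q[:,0]-p[0],Q[:,1]-p[1])-p[2]
    return least_squares(f,[*Q[:,:2].mean(0),25],loss="soft_l1").x.round(1)
near=np.hypot(P[...,0]-616,P[...,1]-55)<60
q=near&(P[...,2]>48)&(P[...,2]<56);Q=P[q];h=cv2.convexHull(Q[:,:2].astype(np.float32));print("rim",len(Q),cv2.minEnclosingCircle(h),circ(h[:,0]))
q=near&(P[...,2]>2.)&(P[...,2]<6);Q=P[q];h=cv2.convexHull(Q[:,:2].astype(np.float32));print("plate",len(Q),cv2.minEnclosingCircle(h),circ(h[:,0]))
```

```text
4 60 3875 ((416.46337890625, 304.4009704589844), (136.8706817626953, 74.74954223632812), 75.74483489990234)
4 14 948 ((416.46337890625, 304.4009704589844), (136.8706817626953, 74.74954223632812), 75.74483489990234)
26 60 2883 ((435.60003662109375, 292.68304443359375), (120.75979614257812, 25.305505752563477), 75.80366516113281)
40 60 2658 ((436.06036376953125, 294.8865051269531), (116.26171875, 25.117219924926758), 75.80366516113281)
-60 161 [ 9.7 27.2 44.9] [-11.7  15.4]
-50 349 [ 8.6 43.5 46. ] [-48.5  15.2]
-40 402 [ 8.9 42.1 46. ] [-50.7  15.2]
-30 307 [ 8.9 44.4 46.2] [-46.3  15.5]
-20 293 [ 9.9 44.4 46.1] [-11.3  15.4]
-10 301 [ 9.6 44.4 46.2] [-11.2  15.5]
0 309 [ 9.7 44.5 47. ] [-11.6  15.7]
10 317 [ 9.4 46.4 48.4] [-10.9  15.6]
20 320 [ 9.4 46.2 48.2] [-10.7  15.7]
30 331 [ 9.8 46.4 48.1] [-10.7  15.6]
40 335 [ 9.3 46.4 48.2] [-10.7  15.8]
50 329 [ 9.6 45.7 47.9] [-10.9  15.6]
60 75 [ 8.9 42.8 45.6] [-8.6 15.2]
70 46 [ 4.8 10.5 12.2] [-57.6 -46.6]
rim 420 ((615.0750122070312, 57.064659118652344), 27.557788848876953) [615.   56.7  26.9]
plate 1263 ((615.843017578125, 55.2030143737793), 59.638362884521484) [616.3  55.5  58.9]
```

Run:
```python
from h import *
import pickle
c,s=pickle.load(open("pics/w2.pkl","rb"));P=cloud(c,wristT(c,s))
a=np.radians(-14.2);ex=np.array([np.cos(a),np.sin(a)]);ey=np.array([-ex[1],ex[0]])
Q=P.reshape(-1,3);L=(Q[:,:2]-[436.2,294.9])@np.stack([ex,ey],1)
for lo,hi in [(4,12),(12,28),(28,60)]:
    k=(np.abs(L[:,0])<17)&(np.abs(L[:,1])<80)&(Q[:,2]>lo)&(Q[:,2]<hi);print(lo,hi,k.sum(),np.sort(L[k,1])[[0,3,-4,-1]].round(1))
near=np.hypot(P[...,0]-616,P[...,1]-55)<60
q=(near&(P[...,2]>2.)&(P[...,2]<8)).astype(np.uint8)
n,l,st,ce=cv2.connectedComponentsWithStats(q,connectivity=4);i=1+np.argmax(st[1:,4]);q=l==i
Q=P[q];print(cv2.minEnclosingCircle(Q[:,:2].astype(np.float32)),len(Q))
# goals in tool axes
```

```text
4 12 656 [-64.1 -63.5  59.4  60.7]
12 28 140 [-63.  -62.8  54.4  57.4]
28 60 2830 [-62.1 -60.9  57.8  58.1]
((614.0613403320312, 57.73952865600586), 36.76701736450195) 839
```

Measured so far:

- **Stapler:** centre (435.6, 293.4), yaw -14.2°.
- **Tube holder:** centre (614.5, 57.3).
- **Other holders:** the measured rectangles match the stated plate sizes.

Now I'll approach the stapler.

Call:
{"name": "servo_tool", "arguments": {"motion": [-1.72, -2.95, 0, 0, 0, 0, 0.1, -1.72, -2.95, 0, 0, 0, 0, 0.1, -1.72, -2.95, 0, 0, 0, 0, 0.1, -1.72, -2.95, 0, 0, 0, 0, 0.1, 0, 0, 0, 0, 0, 7.1, 0.1, 0, 0, 0, 0, 0, 7.1, 0.1, 0, 0, 3, 0, 0, 0, 0.1, 0, 0, 3, 0, 0, 0, 0.1, 0, 0, 3, 0, 0, 0, 0.1, 0, 0, 3, 0, 0, 0, 0.1, 0, 0, 3, 0, 0, 0, 0.1, 0, 0, 0, 0, 0, 0, 0.1, 0, 0, 0, 0, 0, 0, 0.1]}}

```text
clock: 4.33
eef_pos: [438.4, 284.0, 146.1]
tcp_rot: [0.992, -0.128, -0.001, 0.001]
contact_force: [0.4, 0.7, 0.6]
width: 46.9
```

```bash
python3 look.py w3
cat > go.py <<'E'
import sys
from rig import *
from h import *
# x y z yaw -> shift in tool axes (cm) and turn (deg)
x,y,z,yaw=map(float,sys.argv[1:5]);s=observe()
r=R.from_quat(s["tcp_rot"]);M=r.as_matrix()
d=M.T@(np.array([x,y,z])-s["eef_pos"])/10
a=np.radians(yaw);G=np.array([[np.cos(a),np.sin(a),0],[np.sin(a),-np.cos(a),0],[0,0,-1]]).T
print("pos",s["eef_pos"].round(1),"t",round(s["clock"],2),"F",s["contact_force"].round(1),"w",round(s["width"],1),"yaw",np.degrees(np.arctan2(M[1,0],M[0,0])).round(2))
print("shift cm",d.round(2),"turn deg",np.degrees(R.from_matrix(M.T@G).as_rotvec()).round(2))
E
python3 go.py 435.6 293.4 18 -14.2
```

```text
4.3333 [438.4 284.  146.1] [ 0.9917 -0.1285 -0.0013  0.0011] [0.4 0.7 0.6] 46.9
pos [439.5 285.4 147.9] t 4.38 F [-0.1  0.8  0.8] w 47.2 yaw -14.74
shift cm [-0.58 -0.68 12.99] turn deg [ 0.   -0.02 -0.54]
```

View pics/w3.png

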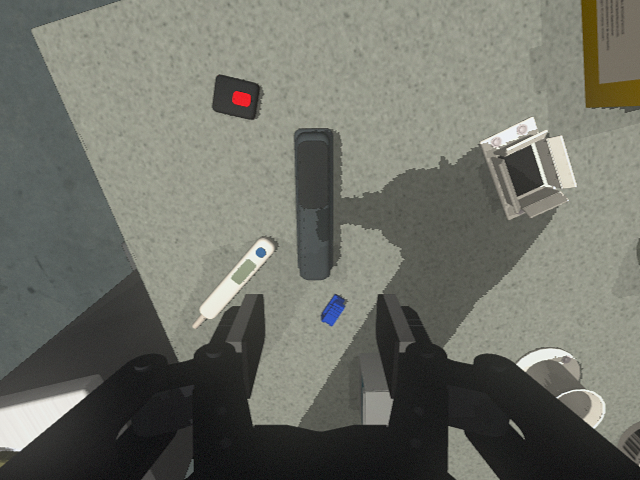

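```bash
cat > meas.py <<'E'
# top-face measurement in tool axes: pic, zlo,zhi, approx x,y, radius
import sys,pickle
from h import *
n=sys.argv[1];zl,zh,x,y,r=map(float,sys.argv[2:7])
c,s=pickle.load(open(f"pics/{n}.pkl","rb"));T=wristT(c,s);P=cloud(c,T)
m=(np.hypot(P[...,0]-x,P[...,1]-y)<r)&(P[...,2]>zl)&(P[...,2]<zh)&(c["depth"]>0)
m=cv2.morphologyEx(m.astype(np.uint8),cv2.MORPH_OPEN,np.ones((3,3)))>0
k,l,st,ce=cv2.connectedComponentsWithStats(m.astype(np.uint8));m=l==1+np.argmax(st[1:,4])
Q=P[m];(cx,cy),(w,h),a=cv2.minAreaRect(Q[:,:2].astype(np.float32))
if w>h:w,h,a=h,w,a-90
a=(a+90)%180-90
print(n,"world c",round(cx,1),round(cy,1),"w,h",round(w,1),round(h,1),"yaw",round(a,1),"z",np.percentile(Q[:,2],[5,50,95]).round(1))
E
python3 meas.py w3 30 60 436 294 80
python3 - <<'E'
import sys;sys.path.insert(0,'.')
from rig import *
for i in range(4):
    s=observe();print(s["clock"],s["eef_pos"].round(2));read_camera("wrist")
E
```

```text
w3 world c 436.1 295.4 w,h 25.0 115.6 yaw -14.3 z [41.9 45.6 47.7]
4.3833 [439.47 285.39 147.91]
4.4333 [439.99 286.18 148.86]
4.4833 [440.1  286.61 149.22]
4.5333 [440.01 286.83 149.24]
```

```bash
python3 go.py 435.6 293.6 18 -14.2
```

```text
pos [439.8 286.9 149. ] t 4.58 F [ 1.2 -0.2  0.6] w 47.3 yaw -14.66
shift cm [-0.61 -0.52 13.1 ] turn deg [-0.1  -0.16 -0.46]
```

Call:
{"name": "servo_tool", "arguments": {"motion": [-0.6, -0.52, 1, 0, 0, -0.4, 0.1, 0, 0, 3, 0, 0, 0, 0.1, 0, 0, 3, 0, 0, 0, 0.1, 0, 0, 2.5, 0, 0, 0, 0.1, 0, 0, 1.5, 0, 0, 0, 0.1, 0, 0, 1, 0, 0, 0, 0.1, 0, 0, 0.7, 0, 0, 0, 0.1, 0, 0, 0.4, 0, 0, 0, 0.1, 0, 0, 0, 0, 0, 0, 0.1, 0, 0, 0, 0, 0, 0, 0.1, 0, 0, 0, 0, 0, 0, 0.1]}}

```text
clock: 5.5
eef_pos: [434.7, 293.5, 17.1]
tcp_rot: [0.992, -0.124, 0.001, -0.0]
contact_force: [-0.2, -0.9, 0.6]
width: 46.7
```

```bash
python3 go.py 435.6 293.6 18 -14.2; python3 look.py w4
```

```text
pos [434.7 293.5  17.1] t 5.5 F [-0.2 -0.9  0.6] w 46.7 yaw -14.23
shift cm [ 0.08 -0.04 -0.09] turn deg [-0.06 -0.09 -0.03]
5.5 [434.7 293.5  17.1] [ 9.923e-01 -1.239e-01  8.000e-04 -4.000e-04] [-0.2 -0.9  0.6] 46.7
```

View pics/w4.png

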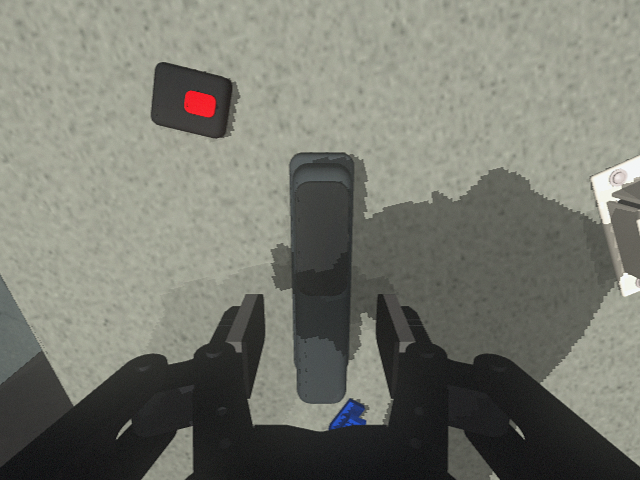

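The stapler at (322,280) is centred between the pads, which sit at (250,330) and (390,330). I'll close and lift.

Call:
{"name": "servo_tool", "arguments": {"motion": [0, 0, 0, 0, 0, 0, -1, 0, 0, 0, 0, 0, 0, -1, 0, 0, 0, 0, 0, 0, -1, 0, 0, 0, 0, 0, 0, -1, 0, 0, 0, 0, 0, 0, -1, 0, 0, 0, 0, 0, 0, -1, 0, 0, -1, 0, 0, 0, -1, 0, 0, -2, 0, 0, 0, -1, 0, 0, -3, 0, 0, 0, -1, 0, 0, 0, 0, 0, 0, -1, 0, 0, 0, 0, 0, 0, -1]}}

```text
clock: 6.47
eef_pos: [435.4, 293.9, 78.3]
tcp_rot: [0.992, -0.124, 0.002, -0.001]
contact_force: [0.1, -0.3, -0.4]
width: 0.0
```

```bash
python3 look.py w5;python3 go.py 608.5 -135.1 200 11.9
```

```text
6.4667 [435.4 293.9  78.3] [ 9.923e-01 -1.239e-01  1.900e-03 -9.000e-04] [ 0.1 -0.3 -0.4] 0.0
pos [434.5 293.   76.9] t 6.52 F [-1.2 -0.3 -0.6] w -0.1 yaw -14.24
shift cm [ 27.42  37.21 -12.28] turn deg [ -0.    -0.1  -26.14]
```

View pics/w5.png

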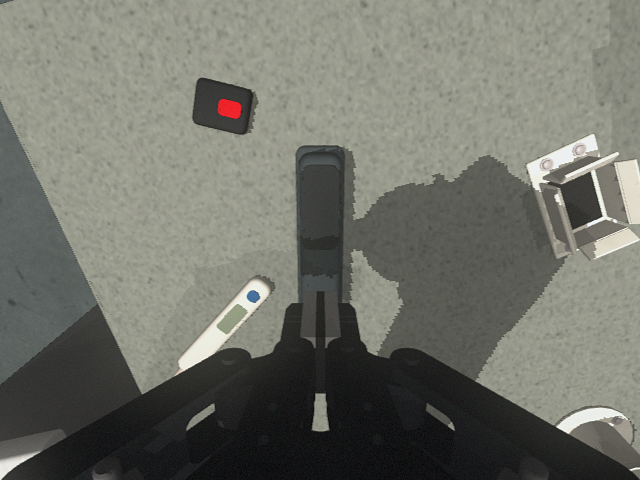

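The jaws shut to zero and the stapler still stands where it was, so the grip missed. I'll check where the fingertips really are, using the depth image.

```bash
python3 - <<'E'
from h import *
import pickle
for n,cols in [("w5",(308,332)),("w4",(255,385)),("w1",(205,435)),("w3",(255,385))]:
    c,s=pickle.load(open(f"pics/{n}.pkl","rb"))
    for u in cols:
        for v in range(285,400,12):
            d=c["depth"][v,u];p=np.linalg.inv(c["K"])@[u,v,1]*d;t=c["mount"][:3,:3]@p+c["mount"][:3,3]
            print(n,u,v,round(float(d)),t.round(0), end=' | ')
        print()
E
python3 meas.py w5 30 60 436 294 80; python3 meas.py w4 30 60 436 294 80
```

```text
w5 308 285 231 [-8. 20. 33.] | w5 308 297 148 [ -5. -11. -44.] | w5 308 309 138 [ -5. -12. -54.] | w5 308 321 130 [ -5. -12. -63.] | w5 308 333 123 [ -4. -11. -70.] | w5 308 345 114 [ -4. -13. -79.] | w5 308 357 109 [ -4. -12. -84.] | w5 308 369 104 [ -4. -12. -89.] | w5 308 381 100 [ -4. -12. -94.] | w5 308 393 100 [ -4.  -9. -95.] | 
w5 332 285 229 [ 7. 19. 32.] | w5 332 297 147 [  4. -12. -45.] | w5 332 309 137 [  4. -12. -55.] | w5 332 321 130 [  4. -12. -63.] | w5 332 333 123 [  4. -12. -70.] | w5 332 345 114 [  3. -13. -79.] | w5 332 357 109 [  3. -12. -84.] | w5 332 369 103 [  3. -13. -91.] | w5 332 381 103 [  3. -10. -91.] | w5 332 393 114 [  3.   1. -84.] | 
w4 255 285 213 [-37.  12.  17.] | w4 255 297 147 [-26. -12. -45.] | w4 255 309 138 [-24. -12. -54.] | w4 255 321 135 [-24.  -9. -58.] | w4 255 333 135 [-24.  -5. -60.] | w4 255 345 136 [-24.  -0. -60.] | w4 255 357 134 [-24.   3. -63.] | w4 255 369 135 [-24.   7. -64.] | w4 255 381 232 [-41.  77.  16.] | w4 255 393 235 [-41.  86.  16.] | 
w4 385 285 212 [36. 12. 16.] | w4 385 297 148 [ 25. -11. -44.] | w4 385 309 138 [ 2
[... 1057 characters left out ...]
34 [-24. -10. -59.] | w3 255 333 135 [-24.  -5. -59.] | w3 255 345 134 [-24.  -1. -62.] | w3 255 357 134 [-24.   3. -63.] | w3 255 369 134 [-24.   7. -64.] | w3 255 381 385 [-67. 180. 144.] | w3 255 393 393 [-68. 196. 146.] | 
w3 385 285 353 [ 61.  72. 145.] | w3 385 297 147 [ 25. -12. -44.] | w3 385 309 137 [ 23. -12. -55.] | w3 385 321 136 [ 23.  -8. -57.] | w3 385 333 137 [ 23.  -4. -58.] | w3 385 345 136 [ 23.  -0. -60.] | w3 385 357 136 [ 23.   4. -61.] | w3 385 369 136 [ 23.   8. -63.] | w3 385 381 333 [ 57. 145. 100.] | w3 385 393 324 [ 56. 148.  89.] | 
w5 world c 438.4 306.0 w,h 25.3 94.7 yaw -14.3 z [42.1 46.2 47.8]
w4 world c 435.7 295.4 w,h 24.9 117.0 yaw -14.1 z [42.4 45.7 47.7]
```

The depth image puts the real fingertips about 38–40 mm behind the reported TCP. That fits the jaws closing above the 46 mm stapler at a reported z of 17. From here I'll take the grasp point as tool z ≈ -57 and go down carefully while watching the force.

Call:
{"name": "servo_tool", "arguments": {"motion": [0, 0, 0, 0, 0, 0, 0.1, 0, 0, 0, 0, 0, 0, 0.1, 0, 0, 0, 0, 0, 0, 0.1, 0, 0, 0, 0, 0, 0, 0.1, 0, 0, 2, 0, 0, 0, 0.1, 0, 0, 2, 0, 0, 0, 0.1, 0, 0, 1.5, 0, 0, 0, 0.1, 0, 0, 1, 0, 0, 0, 0.1, 0, 0, 0.7, 0, 0, 0, 0.1, 0, 0, 0.5, 0, 0, 0, 0.1, 0, 0, 0, 0, 0, 0, 0.1, 0, 0, 0, 0, 0, 0, 0.1]}}

```text
clock: 7.52
eef_pos: [434.2, 293.2, -0.6]
tcp_rot: [0.992, -0.124, 0.0, -0.0]
contact_force: [0.6, 0.5, 0.5]
width: 47.0
```

```bash
python3 go.py 435.6 293.6 -20 -14.2; python3 look.py w6;python3 - <<'E'
from rig import *
import cv2
cv2.imwrite("pics/side6.png",cv2.resize(read_camera("side")["pixels"][150:330,190:430],None,fx=3,fy=3,interpolation=cv2.INTER_CUBIC))
E
```

```text
pos [434.2 293.2  -0.6] t 7.52 F [0.6 0.5 0.5] w 47.0 yaw -14.22
shift cm [ 0.13 -0.07  1.94] turn deg [-0.02 -0.01 -0.02]
7.5167 [434.2 293.2  -0.6] [ 9.923e-01 -1.238e-01  1.000e-04 -2.000e-04] [0.6 0.5 0.5] 47.0
```

View pics/w6.png

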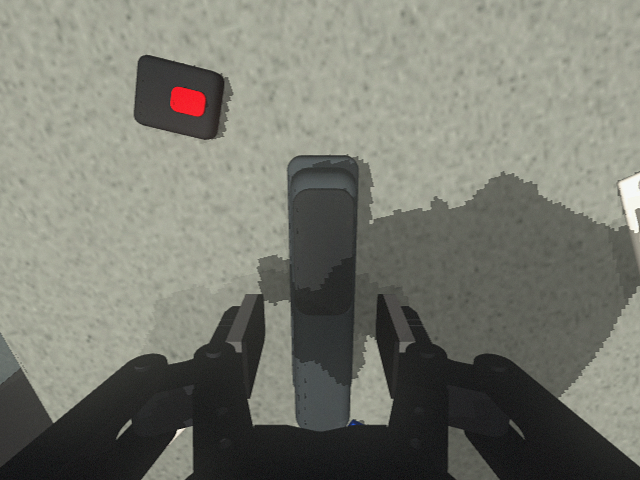

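View pics/side6.png

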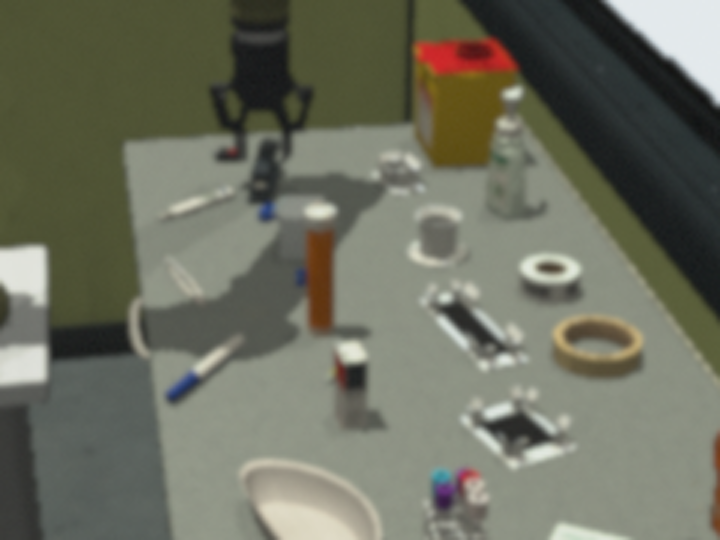

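At a reported z of -0.6 there is no contact, which confirms the offset. I'll lower another 19 mm, close, and lift slightly.

Call:
{"name": "servo_tool", "arguments": {"motion": [0.1, 0, 0.7, 0, 0, 0, 0.1, 0, 0, 0.7, 0, 0, 0, 0.1, 0, 0, 0.5, 0, 0, 0, 0.1, 0, 0, 0, 0, 0, 0, 0.1, 0, 0, 0, 0, 0, 0, -1, 0, 0, 0, 0, 0, 0, -1, 0, 0, 0, 0, 0, 0, -1, 0, 0, 0, 0, 0, 0, -1, 0, 0, 0, 0, 0, 0, -1]}}

```text
clock: 8.37
eef_pos: [435.0, 292.7, -19.9]
tcp_rot: [0.992, -0.124, 0.0, -0.0]
contact_force: [0.1, 0.3, -1.0]
width: 24.6
```

Call:
{"name": "servo_tool", "arguments": {"motion": [0, 0, -1, 0, 0, 0, -1, 0, 0, -2, 0, 0, 0, -1, 0, 0, -3, 0, 0, 0, -1, 0, 0, -3, 0, 0, 0, -1, 0, 0, -3, 0, 0, 0, -1, 0, 0, -3, 0, 0, 0, -1, 0, 0, -2, 0, 0, 0, -1, 0, 0, 0, 0, 0, 0, -1, 0, 0, 0, 0, 0, 0, -1]}}

```text
clock: 9.12
eef_pos: [435.4, 293.0, 151.3]
tcp_rot: [0.992, -0.124, 0.001, -0.0]
contact_force: [-0.4, 0.5, -2.1]
width: 24.9
```

```bash
python3 look.py w7;python3 go.py 608.5 -135.1 150 11.9
```

```text
9.1167 [435.4 293.  151.3] [ 9.923e-01 -1.239e-01  1.300e-03 -3.000e-04] [-0.4  0.5 -2.1] 24.9
pos [434.6 292.3 149.9] t 9.17 F [-0.7 -0.1 -2.4] w 24.9 yaw -14.23
shift cm [2.736e+01 3.715e+01 3.000e-02] turn deg [ 5.000e-02 -1.000e-02 -2.613e+01]
```

View pics/w7.png

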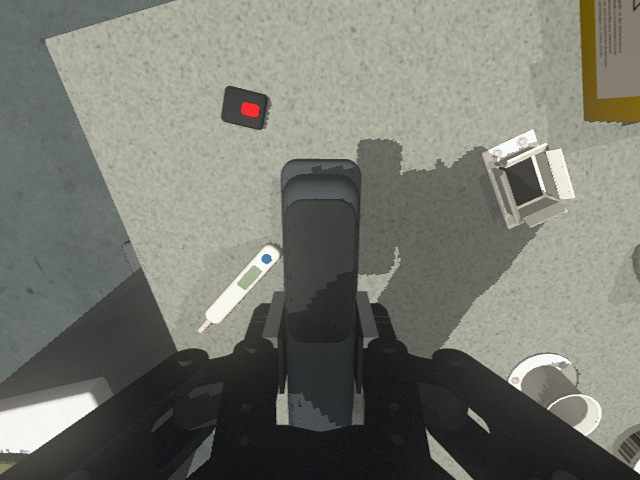

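The stapler is held, with the pads at (275,330) and (370,330). I'll carry it to above its holder.

Call:
{"name": "servo_tool", "arguments": {"motion": [1.5, 2, 0, 0, 0, 0, -1, 2.28, 3.1, 0, 0, 0, 0, -1, 2.28, 3.1, 0, 0, 0, 0, -1, 2.28, 3.1, 0, 0, 0, 0, -1, 2.28, 3.1, 0, 0, 0, 0, -1, 2.28, 3.1, 0, 0, 0, 0, -1, 2.28, 3.1, 0, 0, 0, 0, -1, 2.28, 3.1, 0, 0, 0, 0, -1, 2.28, 3.1, 0, 0, 0, 0, -1, 2.28, 3.1, 0, 0, 0, 0, -1, 2.28, 3.1, 0, 0, 0, 0, -1, 2.28, 3.1, 0, 0, 0, 0, -1, 0.78, 1.1, 0, 0, 0, 0, -1, 0, 0, 0, 0, 0, -6.53, -1, 0, 0, 0, 0, 0, -6.53, -1, 0, 0, 0, 0, 0, -6.53, -1, 0, 0, 0, 0, 0, -6.53, -1, 0, 0, 0, 0, 0, 0, -1, 0, 0, 0, 0, 0, 0, -1, 0, 0, 0, 0, 0, 0, -1]}}

```text
clock: 10.83
eef_pos: [608.0, -135.0, 148.9]
tcp_rot: [0.995, 0.102, -0.001, -0.0]
contact_force: [0.1, 0.8, -1.9]
width: 24.8
```

```bash
python3 look.py w8;python3 go.py 608.7 -136 -16 11.9
```

```text
10.8333 [ 608.  -135.   148.9] [ 9.948e-01  1.023e-01 -9.000e-04 -4.000e-04] [ 0.1  0.8 -1.9] 24.8
pos [ 608.2 -135.   149.3] t 10.88 F [-0.8 -0.  -1.6] w 24.6 yaw 11.77
shift cm [ 0.05  0.11 16.53] turn deg [-0.03  0.07 -0.13]
```

View pics/w8.png

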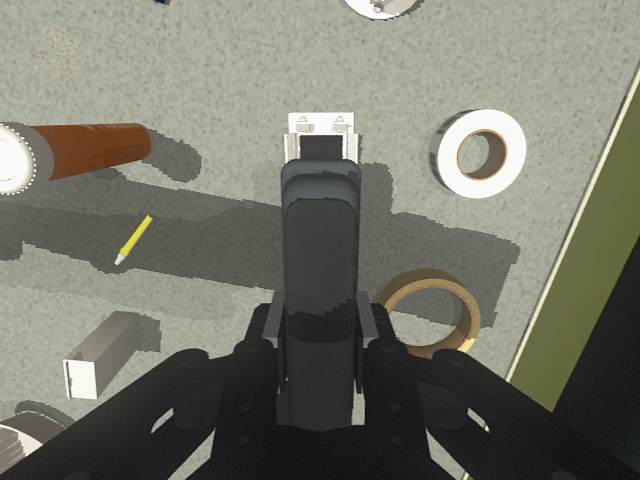

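The stapler is lined up with the holder, whose end shows at (321,130). I'll lower it to just above the floor.

Call:
{"name": "servo_tool", "arguments": {"motion": [0.05, 0.1, 2, 0, 0, 0, -1, 0, 0, 3, 0, 0, 0, -1, 0, 0, 3, 0, 0, 0, -1, 0, 0, 3, 0, 0, 0, -1, 0, 0, 2, 0, 0, 0, -1, 0, 0, 1, 0, 0, 0, -1, 0, 0, 0.8, 0, 0, 0, -1, 0, 0, 0.6, 0, 0, 0, -1, 0, 0, 0.5, 0, 0, 0, -1, 0, 0, 0, 0, 0, 0, -1, 0, 0, 0, 0, 0, 0, -1, 0, 0, 0, 0, 0, 0, -1]}}

```text
clock: 11.88
eef_pos: [610.2, -136.2, -7.8]
tcp_rot: [0.995, 0.103, 0.001, 0.0]
contact_force: [-0.9, 1.2, -0.9]
width: 24.5
```

```bash
python3 look.py w9;python3 go.py 608.7 -136 -16 11.9
```

```text
11.8833 [ 610.2 -136.2   -7.8] [9.946e-01 1.035e-01 8.000e-04 4.000e-04] [-0.9  1.2 -0.9] 24.5
pos [ 610.2 -136.2   -7.9] t 11.93 F [ 0.1  0.9 -0.5] w 24.8 yaw 11.88
shift cm [-0.14 -0.05  0.81] turn deg [ 0.06 -0.08 -0.02]
```

View pics/w9.png

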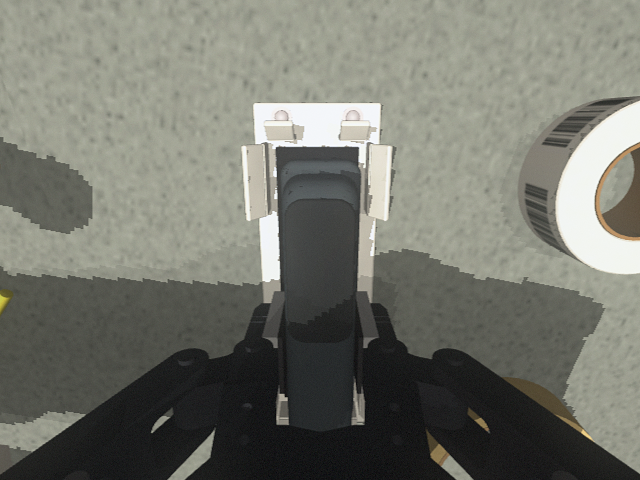

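It sits centred between the tabs at (255,180) and (380,180). I'll lower the last 8 mm in small steps.

Call:
{"name": "servo_tool", "arguments": {"motion": [-0.1, 0, 0.3, 0, 0, 0, -1, 0, 0, 0.2, 0, 0, 0, -1, 0, 0, 0.1, 0, 0, 0, -1, 0, 0, 0.1, 0, 0, 0, -1, 0, 0, 0, 0, 0, 0, -1, 0, 0, 0, 0, 0, 0, -1, 0, 0, 0, 0, 0, 0, -1]}}

```text
clock: 12.52
eef_pos: [608.3, -136.3, -15.9]
tcp_rot: [0.995, 0.104, -0.0, 0.0]
contact_force: [-0.4, -0.2, -0.3]
width: 24.4
```

Call:
{"name": "servo_tool", "arguments": {"motion": [0, 0, 0.1, 0, 0, 0, -1, 0, 0, 0, 0, 0, 0, -1, 0, 0, 0, 0, 0, 0, -1]}}

```text
clock: 12.77
eef_pos: [608.4, -136.3, -15.9]
tcp_rot: [0.995, 0.104, -0.0, 0.0]
contact_force: [-2.6, 0.9, 5.2]
width: 24.6
```

The stapler is on the floor, with 5 N of contact. I'll release and rise.

Call:
{"name": "servo_tool", "arguments": {"motion": [0, 0, 0, 0, 0, 0, 0, 0, 0, 0, 0, 0, 0, 0, 0, 0, 0, 0, 0, 0, 0, 0, 0, 0, 0, 0, 0, 0, 0, 0, 0, -1, 0, 0, 0, 0, 0, 0, -3, 0, 0, 0, 0, 0, 0, -3.5, 0, 0, 0, 1, 0, 0, -3.5, 0, 0, 0, 1, 0, 0, -3.5, 0, 0, 0, 1, 0, 0, 0, 0, 0, 0, 1, 0, 0, 0, 0, 0, 0, 1]}}

```text
invalid input
```

```bash
python3 look.py w10;python3 go.py 455.3 98 100 -13.2
```

```text
12.7667 [ 608.4 -136.3  -15.9] [ 9.946e-01  1.036e-01 -2.000e-04  3.000e-04] [-2.6  0.9  5.2] 24.6
pos [ 608.4 -136.3  -15.9] t 12.82 F [-2.9  0.4  5.4] w 24.7 yaw 11.89
shift cm [-10.16 -26.07 -11.6 ] turn deg [4.000e-02 2.000e-02 2.509e+01]
```

View pics/w10.png

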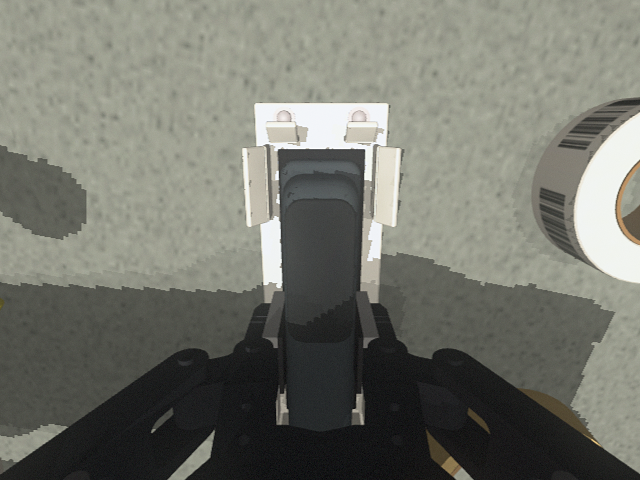

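The call was refused because I miscounted the numbers, so nothing moved. The stapler is still seated. Here is the corrected release.

Call:
{"name": "servo_tool", "arguments": {"motion": [0, 0, 0, 0, 0, 0, 0, 0, 0, 0, 0, 0, 0, 0, 0, 0, 0, 0, 0, 0, 0, 0, 0, 0, 0, 0, 0, 0, 0, 0, -1, 0, 0, 0, 0, 0, 0, -3, 0, 0, 0, 0, 0, 0, -3.5, 0, 0, 0, 1, 0, 0, -3.5, 0, 0, 0, 1, 0, 0, -3.5, 0, 0, 0, 1, 0, 0, 0, 0, 0, 0, 1, 0, 0, 0, 0, 0, 0, 1, 0, 0, 0, 0, 0, 0, 1]}}

```text
clock: 13.82
eef_pos: [608.3, -136.3, 128.4]
tcp_rot: [0.995, 0.104, 0.0, 0.0]
contact_force: [-0.6, -0.1, -1.3]
width: 85.4
```

```bash
python3 look.py w11;python3 go.py 455.3 98 100 -13.2; python3 meas.py w11 36 60 608 -136 80
```

```text
13.8167 [ 608.3 -136.3  128.4] [9.946e-01 1.036e-01 1.000e-04 3.000e-04] [-0.6 -0.1 -1.3] 85.4
pos [ 607.6 -136.3  127.3] t 13.87 F [-0.3  0.3 -0.7] w 85.4 yaw 11.89
shift cm [-10.08 -26.07   2.76] turn deg [-0.    0.08 25.09]
w11 world c 608.2 -133.1 w,h 25.3 116.0 yaw 11.6 z [46.4 49.6 51.7]
```

View pics/w11.png

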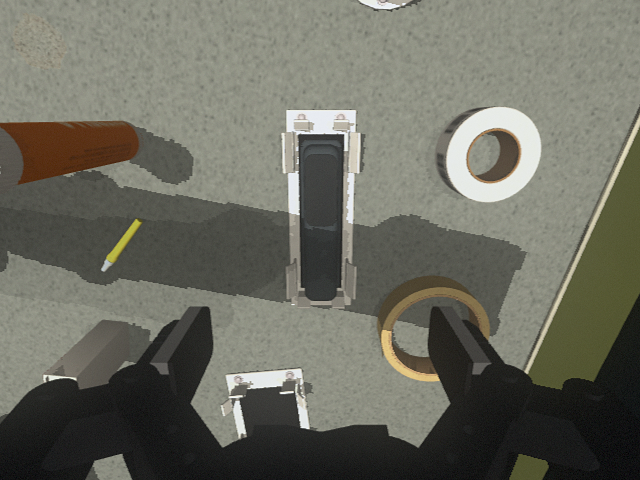

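The stapler stands on the holder floor: its top reads 4 mm higher than on the worktop, and yaw and centring agree. Next is the swab box.

Call:
{"name": "servo_tool", "arguments": {"motion": [-1.26, -3.26, 0, 0, 0, 0, 1, -1.26, -3.26, 0, 0, 0, 0, 1, -1.26, -3.26, 0, 0, 0, 0, 1, -1.26, -3.26, 0, 0, 0, 0, 1, -1.26, -3.26, 0, 0, 0, 0, 1, -1.26, -3.26, 0, 0, 0, 0, 1, -1.26, -3.26, 0, 0, 0, 0, 1, -1.26, -3.26, 0, 0, 0, 0, 1, 0, 0, 0, 0, 0, 6.27, 1, 0, 0, 0, 0, 0, 6.27, 1, 0, 0, 0, 0, 0, 6.27, 1, 0, 0, 0, 0, 0, 6.27, 1, 0, 0, 0, 0, 0, 0, 1, 0, 0, 0, 0, 0, 0, 1, 0, 0, 0, 0, 0, 0, 1]}}

```text
clock: 15.12
eef_pos: [455.5, 98.1, 127.4]
tcp_rot: [0.994, -0.114, -0.001, -0.0]
contact_force: [0.0, -0.1, 0.9]
width: 85.3
```

```bash
python3 look.py w12; python3 meas.py w12 45 70 455 98 45;python3 go.py 455.3 98 -12 -13.2
```

```text
15.1167 [455.5  98.1 127.4] [ 9.935e-01 -1.136e-01 -7.000e-04 -0.000e+00] [ 0.  -0.1  0.9] 85.3
w12 world c 455.0 98.0 w,h 51.6 60.6 yaw -13.1 z [56.  57.6 58.7]
pos [455.6  98.1 127.6] t 15.17 F [-0.5  0.3 -0.3] w 85.4 yaw -13.07
shift cm [-2.000e-02  1.000e-02  1.396e+01] turn deg [0.01 0.06 0.13]
```

View pics/w12.png

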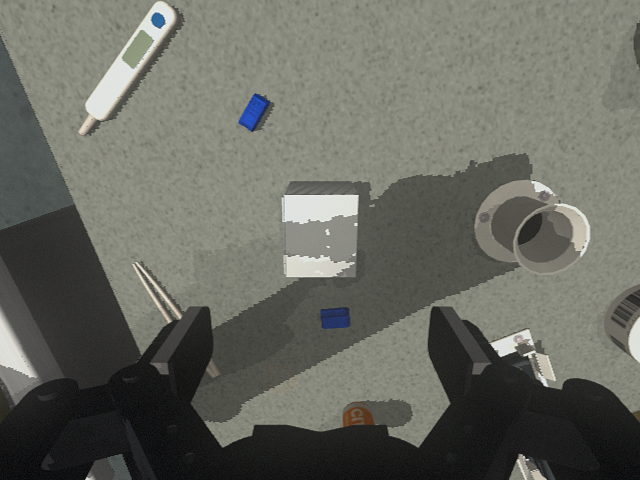

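The swab box at (320,235) is centred in front of the jaws, with yaw within 0.1°. I'll descend and grip.

Call:
{"name": "servo_tool", "arguments": {"motion": [0, 0, 2, 0, 0, 0, 1, 0, 0, 3, 0, 0, 0, 1, 0, 0, 3, 0, 0, 0, 1, 0, 0, 2.5, 0, 0, 0, 1, 0, 0, 2, 0, 0, 0, 1, 0, 0, 1.2, 0, 0, 0, 1, 0, 0, 0.7, 0, 0, 0, 1, 0, 0, 0.4, 0, 0, 0, 1, 0, 0, 0, 0, 0, 0, 1, 0, 0, 0, 0, 0, 0, 1]}}

```text
clock: 16.0
eef_pos: [456.6, 98.3, -19.4]
tcp_rot: [0.993, -0.115, 0.0, -0.0]
contact_force: [0.1, -0.6, 0.1]
width: 85.3
```

```bash
python3 go.py 455 98 -20 -13.2
```

```text
pos [456.6  98.3 -19.4] t 16.0 F [ 0.1 -0.6  0.1] w 85.3 yaw -13.17
shift cm [-0.15  0.07  0.06] turn deg [-0.02 -0.05  0.03]
```

Call:
{"name": "servo_tool", "arguments": {"motion": [-0.1, 0, 0, 0, 0, 0, 0.5, 0, 0, 0, 0, 0, 0, 0.2, 0, 0, 0, 0, 0, 0, -1, 0, 0, 0, 0, 0, 0, -1, 0, 0, 0, 0, 0, 0, -1, 0, 0, 0, 0, 0, 0, -1]}}

```text
clock: 16.5
eef_pos: [455.9, 98.4, -19.1]
tcp_rot: [0.993, -0.115, 0.001, 0.0]
contact_force: [-1.5, -0.5, 6.9]
width: 51.7
```

```bash
python3 look.py w13
```

```text
16.5 [455.9  98.4 -19.1] [ 9.934e-01 -1.149e-01  8.000e-04  2.000e-04] [-1.5 -0.5  6.9] 51.7
```

View pics/w13.png

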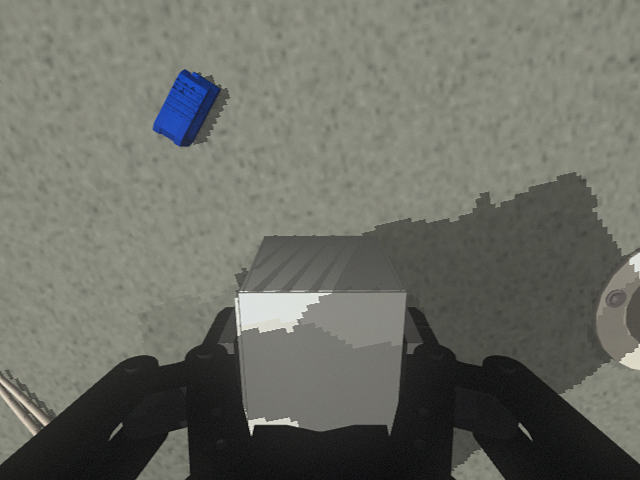

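The box is gripped at 51.7 mm. I'll lift and carry it over the tube to the swab holder.

Call:
{"name": "servo_tool", "arguments": {"motion": [0, 0, -1, 0, 0, 0, -1, 0, 0, -2, 0, 0, 0, -1, 0, 0, -3, 0, 0, 0, -1, 0, 0, -3, 0, 0, 0, -1, 0, 0, -3, 0, 0, 0, -1, 0, 0, -3, 0, 0, 0, -1, 0, 0, -2, 0, 0, 0, -1, 0, 0, -1, 0, 0, 0, -1, 0, 0, 0, 0, 0, 0, -1, 0, 0, 0, 0, 0, 0, -1]}}

```text
clock: 17.38
eef_pos: [454.7, 98.2, 159.6]
tcp_rot: [0.993, -0.115, -0.0, 0.0]
contact_force: [0.1, -0.2, -1.8]
width: 51.3
```

```bash
python3 go.py 601.3 -345.4 160 17.4
```

```text
pos [454.7  98.2 159.6] t 17.38 F [ 0.1 -0.2 -1.8] w 51.3 yaw -13.2
shift cm [ 2.440e+01  3.984e+01 -2.000e-02] turn deg [ 3.00e-02  2.00e-02 -3.06e+01]
```

Call:
{"name": "servo_tool", "arguments": {"motion": [1.02, 1.66, 0, 0, 0, 0, -1, 2.03, 3.32, 0, 0, 0, 0, -1, 2.03, 3.32, 0, 0, 0, 0, -1, 2.03, 3.32, 0, 0, 0, 0, -1, 2.03, 3.32, 0, 0, 0, 0, -1, 2.03, 3.32, 0, 0, 0, 0, -1, 2.03, 3.32, 0, 0, 0, 0, -1, 2.03, 3.32, 0, 0, 0, 0, -1, 2.03, 3.32, 0, 0, 0, 0, -1, 2.03, 3.32, 0, 0, 0, 0, -1, 2.03, 3.32, 0, 0, 0, 0, -1, 2.03, 3.32, 0, 0, 0, 0, -1, 1.05, 1.66, 0, 0, 0, 0, -1, 0, 0, 0, 0, 0, -6.12, -1, 0, 0, 0, 0, 0, -6.12, -1, 0, 0, 0, 0, 0, -6.12, -1, 0, 0, 0, 0, 0, -6.12, -1, 0, 0, 0, 0, 0, -6.12, -1, 0, 0, 0, 0, 0, 0, -1, 0, 0, 0, 0, 0, 0, -1]}}

```text
clock: 19.05
eef_pos: [600.8, -344.4, 157.5]
tcp_rot: [0.989, 0.15, -0.001, -0.001]
contact_force: [-0.5, -0.1, -1.3]
width: 51.5
```

```bash
python3 look.py w14;python3 go.py 601.3 -345.4 -16 17.4
```

```text
19.05 [ 600.8 -344.4  157.5] [ 0.9887  0.1502 -0.0013 -0.0015] [-0.5 -0.1 -1.3] 51.5
pos [ 601.  -344.6  158. ] t 19.1 F [-0.1  0.2 -0. ] w 51.6 yaw 17.27
shift cm [ 0.04  0.13 17.4 ] turn deg [-0.15  0.1  -0.13]
```

View pics/w14.png

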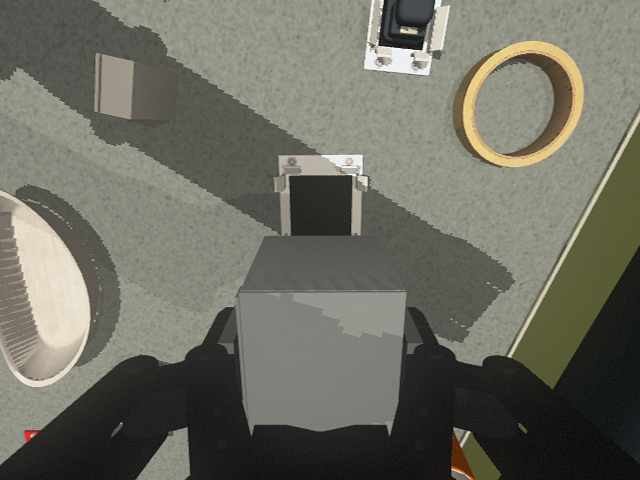

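The box is lined up over the black floor at (322,205). Lowering.

Call:
{"name": "servo_tool", "arguments": {"motion": [0, 0.05, 2, 0, 0, 0, -1, 0, 0, 3, 0, 0, 0, -1, 0, 0, 3, 0, 0, 0, -1, 0, 0, 3, 0, 0, 0, -1, 0, 0, 2, 0, 0, 0, -1, 0, 0, 1.5, 0, 0, 0, -1, 0, 0, 1, 0, 0, 0, -1, 0, 0, 0.6, 0, 0, 0, -1, 0, 0, 0.4, 0, 0, 0, -1, 0, 0, 0, 0, 0, 0, -1, 0, 0, 0, 0, 0, 0, -1, 0, 0, 0, 0, 0, 0, -1]}}

```text
clock: 20.1
eef_pos: [602.8, -346.0, -3.5]
tcp_rot: [0.988, 0.151, 0.001, 0.001]
contact_force: [0.2, 0.2, -0.9]
width: 51.5
```

```bash
python3 look.py w15;python3 go.py 601.3 -345.4 -15.5 17.4
```

```text
20.1 [ 602.8 -346.    -3.5] [9.885e-01 1.512e-01 8.000e-04 8.000e-04] [ 0.2  0.2 -0.9] 51.5
pos [ 602.7 -346.    -3.5] t 20.15 F [-0.   0.4 -0.6] w 51.4 yaw 17.4
shift cm [-0.12 -0.11  1.2 ] turn deg [ 0.1  -0.08 -0.  ]
```

View pics/w15.png

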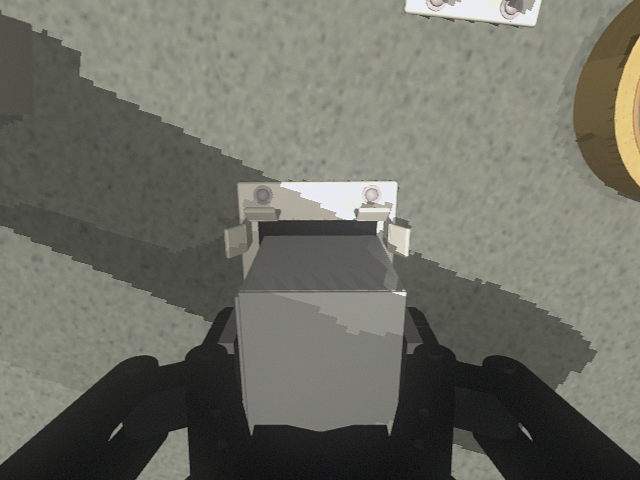

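The box's lower front edge spans columns 265–378, inside the floor's 259–390, so it is inside the tabs. Final lowering.

Call:
{"name": "servo_tool", "arguments": {"motion": [0, -0.05, 0.4, 0, 0, 0, -1, 0, 0, 0.3, 0, 0, 0, -1, 0, 0, 0.2, 0, 0, 0, -1, 0, 0, 0.2, 0, 0, 0, -1, 0, 0, 0.1, 0, 0, 0, -1, 0, 0, 0, 0, 0, 0, -1, 0, 0, 0, 0, 0, 0, -1, 0, 0, 0, 0, 0, 0, -1]}}

```text
clock: 20.82
eef_pos: [601.5, -345.1, -14.9]
tcp_rot: [0.988, 0.151, -0.0, 0.0]
contact_force: [-4.8, 2.3, 9.7]
width: 52.0
```

Call:
{"name": "servo_tool", "arguments": {"motion": [0, 0, 0, 0, 0, 0, 0.7, 0, 0, 0, 0, 0, 0, 0.7, 0, 0, 0, 0, 0, 0, 0.7, 0, 0, 0, 0, 0, 0, 0.7, 0, 0, -1, 0, 0, 0, 0.7, 0, 0, -3, 0, 0, 0, 0.7, 0, 0, -3.5, 0, 0, 0, 1, 0, 0, -3.5, 0, 0, 0, 1, 0, 0, -3.5, 0, 0, 0, 1, 0, 0, -1.5, 0, 0, 0, 1, 0, 0, 0, 0, 0, 0, 1, 0, 0, 0, 0, 0, 0, 1]}}

```text
clock: 21.82
eef_pos: [602.4, -345.3, 144.9]
tcp_rot: [0.988, 0.151, 0.001, 0.001]
contact_force: [-0.1, 0.3, -1.3]
width: 85.3
```

```bash
python3 look.py w16; python3 meas.py w16 45 75 601 -345 45;python3 go.py 446 -290.2 120 5.2
```

```text
21.8167 [ 602.4 -345.3  144.9] [0.9885 0.1514 0.001  0.001 ] [-0.1  0.3 -1.3] 85.3
w16 world c 601.8 -345.6 w,h 51.6 60.7 yaw 17.5 z [59.9 61.6 62.7]
pos [ 601.4 -345.1  143. ] t 21.87 F [-0.2  0.1 -0.3] w 85.8 yaw 17.41
shift cm [-13.19  -9.89   2.31] turn deg [1.000e-02 3.000e-02 1.221e+01]
```

View pics/w16.png

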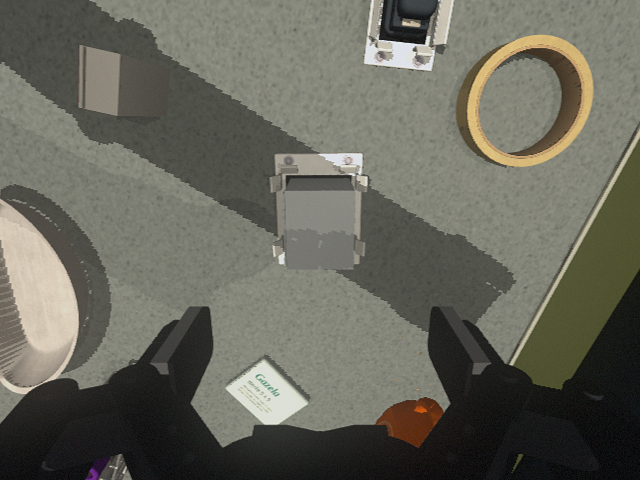

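The swab box is seated: its top reads 61.6 against 57.6 on the worktop, and it is centred. Next is the carton.

Call:
{"name": "servo_tool", "arguments": {"motion": [-2.64, -1.98, 0, 0, 0, 0, 1, -2.64, -1.98, 0, 0, 0, 0, 1, -2.64, -1.98, 0, 0, 0, 0, 1, -2.64, -1.98, 0, 0, 0, 0, 1, -2.64, -1.98, 0, 0, 0, 0, 1, 0, 0, 0, 0, 0, 6.1, 0.2, 0, 0, 0, 0, 0, 6.1, 0.2, 0, 0, 0, 0, 0, 0, 0.2, 0, 0, 0, 0, 0, 0, 0.2, 0, 0, 0, 0, 0, 0, 0.2]}}

```text
clock: 22.7
eef_pos: [445.9, -289.8, 142.3]
tcp_rot: [0.999, 0.047, -0.0, -0.001]
contact_force: [-0.7, 1.1, -0.8]
width: 51.3
```

```bash
python3 look.py w17; python3 meas.py w17 72 95 446 -290 30;python3 go.py 446 -290.2 4 5.2
```

```text
22.7 [ 445.9 -289.8  142.3] [ 9.989e-01  4.690e-02 -4.000e-04 -7.000e-04] [-0.7  1.1 -0.8] 51.3
w17 world c 445.5 -290.0 w,h 23.8 36.4 yaw 5.9 z [77.2 78.6 79.9]
pos [ 446.1 -289.8  142.5] t 22.75 F [0.5 0.2 1.1] w 51.3 yaw 5.35
shift cm [-1.000e-02  5.000e-02  1.385e+01] turn deg [-0.07  0.03  0.15]
```

View pics/w17.png

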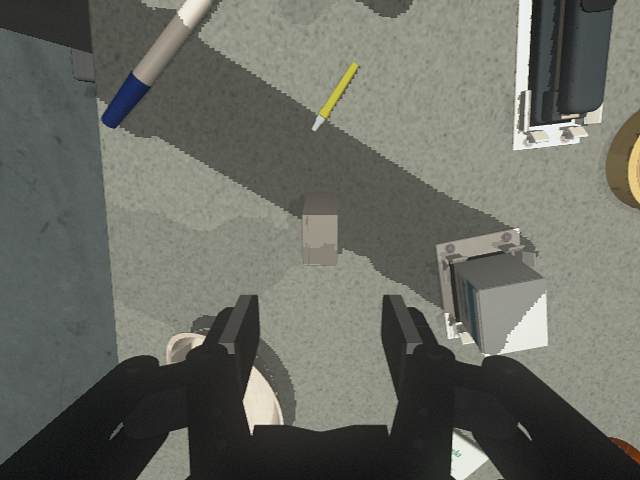

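Call:
{"name": "servo_tool", "arguments": {"motion": [0, 0, 2, 0, 0, 0, 0.2, 0, 0, 3, 0, 0, 0, 0.2, 0, 0, 3, 0, 0, 0, 0.2, 0, 0, 2.5, 0, 0, 0, 0.2, 0, 0, 1.5, 0, 0, 0, 0.2, 0, 0, 1, 0, 0, 0, 0.2, 0, 0, 0.6, 0, 0, 0, 0.2, 0, 0, 0.4, 0, 0, 0, 0.2, 0, 0, 0, 0, 0, 0, 0.2, 0, 0, 0, 0, 0, 0, 0.2]}}

```text
clock: 23.58
eef_pos: [446.8, -290.6, 3.9]
tcp_rot: [0.999, 0.046, 0.001, 0.0]
contact_force: [0.1, -0.1, 0.1]
width: 51.4
```

```bash
python3 go.py 445.7 -290.1 3 5.5; python3 look.py w18
```

```text
pos [ 446.8 -290.6    3.9] t 23.58 F [ 0.1 -0.1  0.1] w 51.4 yaw 5.22
shift cm [-0.11 -0.06  0.09] turn deg [ 0.05 -0.06 -0.28]
23.5833 [ 446.8 -290.6    3.9] [9.99e-01 4.56e-02 5.00e-04 4.00e-04] [ 0.1 -0.1  0.1] 51.4
```

View pics/w18.png

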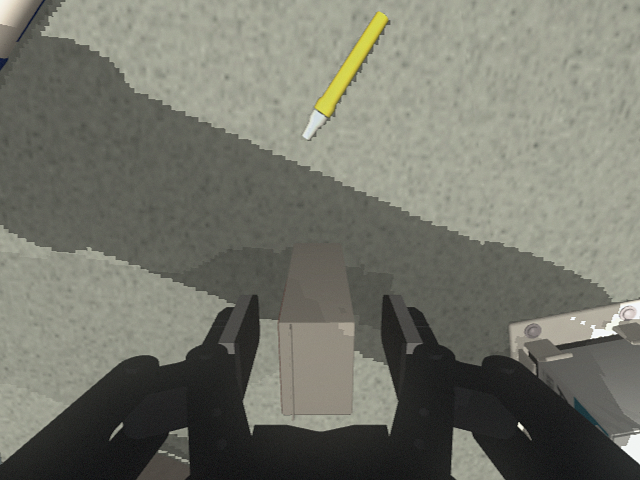

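Call:
{"name": "servo_tool", "arguments": {"motion": [-0.1, 0, 0, 0, 0, 0, -0.1, 0, 0, 0, 0, 0, 0, -0.2, 0, 0, 0, 0, 0, 0, -1, 0, 0, 0, 0, 0, 0, -1, 0, 0, 0, 0, 0, 0, -1, 0, 0, 0, 0, 0, 0, -1]}}

```text
clock: 24.13
eef_pos: [445.5, -290.7, 3.7]
tcp_rot: [0.999, 0.045, 0.0, 0.001]
contact_force: [-0.4, 0.3, 5.9]
width: 23.3
```

```bash
python3 look.py w19
```

```text
24.1333 [ 445.5 -290.7    3.7] [9.99e-01 4.54e-02 3.00e-04 5.00e-04] [-0.4  0.3  5.9] 23.3
```

View pics/w19.png

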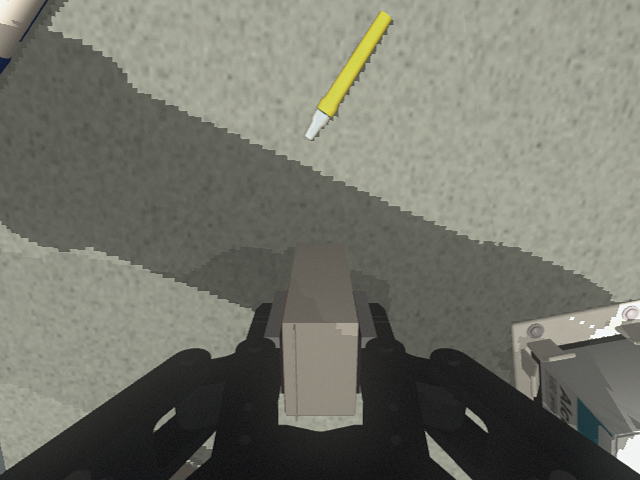

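```bash
python3 - <<'E'
from h import *
import pickle
for n in ["w2","w3"]:
    c,s=pickle.load(open(f"pics/{n}.pkl","rb"));P=cloud(c,wristT(c,s))
    m=(P[...,1]>200)&(P[...,0]>560)&(P[...,2]>45)&(P[...,2]<400)&(c["depth"]>0);m=cv2.morphologyEx(m.astype(np.uint8),cv2.MORPH_OPEN,np.ones((3,3)))>0
    Q=P[m];print(n,len(Q),np.percentile(Q,[1,50,99],axis=0).round())
    m=(P[...,1]>120)&(P[...,1]<260)&(P[...,0]>560)&(P[...,2]>60)&(P[...,2]<400);Q=P[m];print("soap",np.percentile(Q,[1,50,99],axis=0).round() if len(Q) else 0)
c=dict(np.load("pics/top0.npz"));P=cloud(c,camT(c));m=(P[...,1]>320)&(P[...,0]>560)&(P[...,0]<850)&(P[...,1]<550)&(P[...,2]>60)&(P[...,2]<300);Q=P[m];print("top bin",np.percentile(Q,[1,50,99],axis=0).round())
m=(P[...,1]>130)&(P[...,0]>560)&(P[...,0]<850)&(P[...,1]<260)&(P[...,2]>60)&(P[...,2]<300);Q=P[m];print("top soap",np.percentile(Q,[1,50,99],axis=0).round())
E
python3 go.py 611 275.4 170 11.9
```

```text
w2 11140 [[665. 204.  46.]
 [711. 320. 135.]
 [836. 357. 141.]]
soap [[560. 123.  61.]
 [721. 177. 123.]
 [836. 245. 400.]]
w3 1344 [[666. 313.  45.]
 [668. 348.  51.]
 [669. 378.  57.]]
soap 0
top bin [[659. 321.  64.]
 [808. 400. 139.]
 [848. 546. 177.]]
top soap [[705. 132.  62.]
 [812. 182. 146.]
 [849. 258. 177.]]
pos [ 445.5 -290.7    3.8] t 24.18 F [-0.7 -0.5  5.7] w 23.4 yaw 5.2
shift cm [ 21.62 -54.86 -16.67] turn deg [ 0.06 -0.03 -6.7 ]
```

The carton is gripped at 23.3 mm. I'll lift it high enough to clear the tube, then carry it to the carton holder.

Call:
{"name": "servo_tool", "arguments": {"motion": [0, 0, -1, 0, 0, 0, -1, 0, 0, -2, 0, 0, 0, -1, 0, 0, -3, 0, 0, 0, -1, 0, 0, -3, 0, 0, 0, -1, 0, 0, -3, 0, 0, 0, -1, 0, 0, -3, 0, 0, 0, -1, 0, 0, -2, 0, 0, 0, -1, 0, 0, 0, 0, 0, 0, -1, 0, 0, 0, 0, 0, 0, -1]}}

```text
clock: 24.93
eef_pos: [445.6, -290.5, 174.3]
tcp_rot: [0.999, 0.045, 0.001, 0.001]
contact_force: [-0.2, 0.1, -0.5]
width: 23.1
```

Call:
{"name": "servo_tool", "arguments": {"motion": [0.72, -1.83, 0, 0, 0, 0, -1, 1.44, -3.66, 0, 0, 0, 0, -1, 1.44, -3.66, 0, 0, 0, 0, -1, 1.44, -3.66, 0, 0, 0, 0, -1, 1.44, -3.66, 0, 0, 0, 0, -1, 1.44, -3.66, 0, 0, 0, 0, -1, 1.44, -3.66, 0, 0, 0, 0, -1, 1.44, -3.66, 0, 0, 0, 0, -1, 1.44, -3.66, 0, 0, 0, 0, -1, 1.44, -3.66, 0, 0, 0, 0, -1, 1.44, -3.66, 0, 0, 0, 0, -1, 1.44, -3.66, 0, 0, 0, 0, -1, 1.44, -3.66, 0, 0, 0, 0, -1, 1.44, -3.66, 0, 0, 0, 0, -1, 1.44, -3.66, 0, 0, 0, 0, -1, 0.72, -1.8, 0, 0, 0, 0, -1, 0, 0, 0, 0, 0, -6.7, -1, 0, 0, 0, 0, 0, 0, -1, 0, 0, 0, 0, 0, 0, -1, 0, 0, 0, 0, 0, 0, -1]}}

```text
clock: 26.6
eef_pos: [610.3, 274.2, 171.9]
tcp_rot: [0.995, 0.102, -0.001, 0.001]
contact_force: [0.1, 0.3, -0.4]
width: 23.4
```

```bash
python3 look.py w20;python3 go.py 611 274.8 7.7 11.9
```

```text
26.6 [610.3 274.2 171.9] [ 9.948e-01  1.019e-01 -9.000e-04  6.000e-04] [ 0.1  0.3 -0.4] 23.4
pos [610.5 274.1 172.3] t 26.65 F [ 0.3 -0.1  0.3] w 23.5 yaw 11.7
shift cm [ 0.08 -0.08 16.46] turn deg [ 0.06  0.06 -0.2 ]
```

View pics/w20.png

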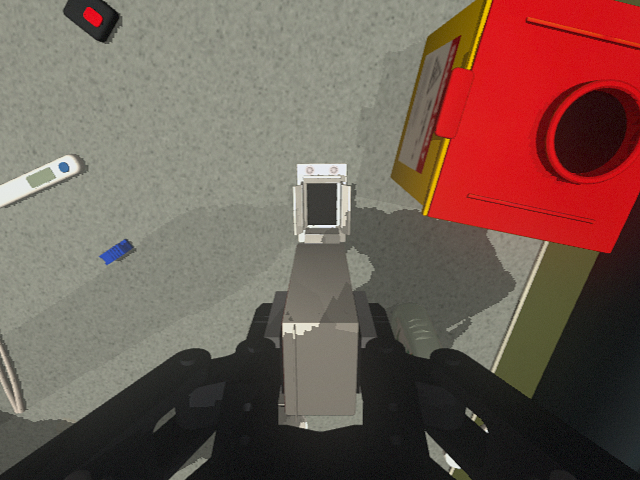

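The carton's lower edge (columns 295–350) lines up with the well, whose floor spans 307–338. I'll lower it to just above the rim and look again.

Call:
{"name": "servo_tool", "arguments": {"motion": [0.08, -0.08, 2, 0, 0, -0.2, -1, 0, 0, 3, 0, 0, 0, -1, 0, 0, 3, 0, 0, 0, -1, 0, 0, 2, 0, 0, 0, -1, 0, 0, 1.5, 0, 0, 0, -1, 0, 0, 1, 0, 0, 0, -1, 0, 0, 0.5, 0, 0, 0, -1, 0, 0, 0, 0, 0, 0, -1, 0, 0, 0, 0, 0, 0, -1, 0, 0, 0, 0, 0, 0, -1]}}

```text
clock: 27.48
eef_pos: [611.9, 277.3, 44.6]
tcp_rot: [0.994, 0.105, 0.001, -0.0]
contact_force: [-0.3, 0.1, 0.3]
width: 23.0
```

```bash
python3 look.py w21;python3 go.py 611 274.8 7.7 11.9
```

```text
27.4833 [611.9 277.3  44.6] [ 9.944e-01  1.054e-01  1.100e-03 -4.000e-04] [-0.3  0.1  0.3] 23.0
pos [611.9 277.3  44.6] t 27.53 F [0.2 0.6 0.3] w 23.3 yaw 12.1
shift cm [-0.15  0.23  3.69] turn deg [-0.03 -0.13  0.2 ]
```

View pics/w21.png

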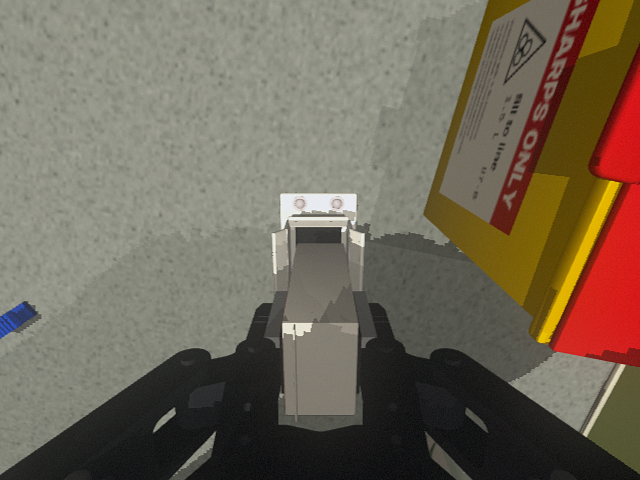

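The carton is over the mouth of the well. Before going lower I'll check the gripper body's clearance to the sharps bin.

Run:
```python
from h import *
import pickle
c,s=pickle.load(open("pics/w21.pkl","rb"))
P=cloud(c,c["mount"]); W=cloud(c,wristT(c,s))
u=np.arange(640)[None,:]
m=(u>420)&(W[...,2]>20)&(W[...,0]<720)&(c["depth"]>120)
Q=P[m];w=W[m];print(len(Q),"min tool x",np.percentile(Q[:,0],0.5),"maxW z",np.percentile(w[:,2],99))
for ylo in range(-140,60,20):
    k=(Q[:,1]>ylo)&(Q[:,1]<ylo+20)
    if k.sum()>5: print(ylo,k.sum(),"tool x min",np.percentile(Q[k,0],1).round(),"z max",np.percentile(w[k,2],99).round())
```

```text
23756 min tool x 62.36327281325345 maxW z 109.15719829873913
-140 599 tool x min 82.0 z max 62.0
-120 4061 tool x min 78.0 z max 87.0
-100 4490 tool x min 74.0 z max 94.0
-80 4766 tool x min 69.0 z max 100.0
-60 4961 tool x min 65.0 z max 106.0
-40 4210 tool x min 62.0 z max 112.0
```

Clearance to the bin is about 20 mm at the body. I'll make a small correction and lower in.

Call:
{"name": "servo_tool", "arguments": {"motion": [-0.1, 0.18, 0.3, 0, 0, 0.2, -1, 0, 0, 0.8, 0, 0, 0, -1, 0, 0, 0.8, 0, 0, 0, -1, 0, 0, 0.6, 0, 0, 0, -1, 0, 0, 0.4, 0, 0, 0, -1, 0, 0, 0.3, 0, 0, 0, -1, 0, 0, 0, 0, 0, 0, -1, 0, 0, 0, 0, 0, 0, -1]}}

```text
clock: 28.2
eef_pos: [610.3, 274.8, 10.8]
tcp_rot: [0.995, 0.104, -0.0, 0.0]
contact_force: [-0.2, -1.0, -0.4]
width: 23.5
```

```bash
python3 look.py w22;python3 go.py 611 274.8 7.7 11.9
```

```text
28.2 [610.3 274.8  10.8] [ 9.946e-01  1.038e-01 -2.000e-04  0.000e+00] [-0.2 -1.  -0.4] 23.5
pos [610.5 275.   11.2] t 28.25 F [0.3 0.7 0.2] w 23.6 yaw 11.92
shift cm [0.04 0.03 0.35] turn deg [-0.01 -0.01  0.02]
```

View pics/w22.png

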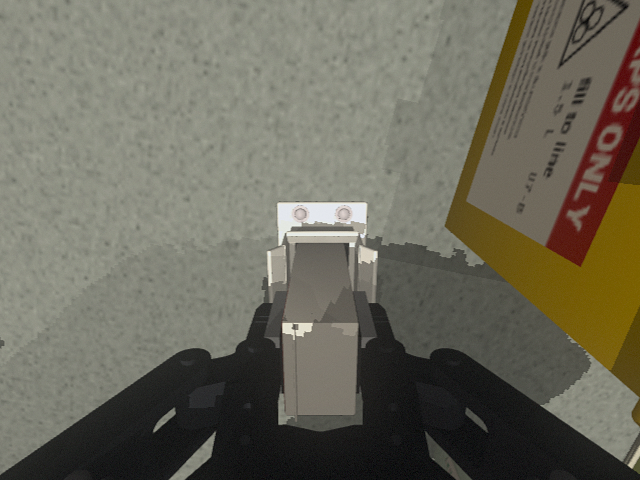

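The carton is in the well with no side force. Final lowering of about 3.5 mm.

Call:
{"name": "servo_tool", "arguments": {"motion": [0, 0, 0.15, 0, 0, 0, -1, 0, 0, 0.1, 0, 0, 0, -1, 0, 0, 0.1, 0, 0, 0, -1, 0, 0, 0.05, 0, 0, 0, -1, 0, 0, 0, 0, 0, 0, -1, 0, 0, 0, 0, 0, 0, -1, 0, 0, 0, 0, 0, 0, -1]}}

```text
clock: 28.83
eef_pos: [610.7, 274.8, 7.8]
tcp_rot: [0.995, 0.104, 0.0, 0.0]
contact_force: [-2.1, -1.4, 5.9]
width: 23.0
```

Call:
{"name": "servo_tool", "arguments": {"motion": [0, 0, 0, 0, 0, 0, -0.1, 0, 0, 0, 0, 0, 0, -0.1, 0, 0, 0, 0, 0, 0, -0.1, 0, 0, 0, 0, 0, 0, -0.1, 0, 0, -1, 0, 0, 0, -0.1, 0, 0, -2, 0, 0, 0, -0.1, 0, 0, -3.5, 0, 0, 0, -0.1, 0, 0, -3.5, 0, 0, 0, 0.2, 0, 0, -3.5, 0, 0, 0, 0.2, 0, 0, -3, 0, 0, 0, 0.2, 0, 0, 0, 0, 0, 0, 0.2, 0, 0, 0, 0, 0, 0, 0.2]}}

```text
clock: 29.83
eef_pos: [611.5, 275.9, 175.2]
tcp_rot: [0.995, 0.104, 0.002, -0.001]
contact_force: [-0.1, 0.2, -0.5]
width: 51.3
```

```bash
python3 look.py w23; python3 meas.py w23 72 95 611 275 30;python3 go.py 445.7 -108 160 0
```

```text
29.8333 [611.5 275.9 175.2] [ 9.946e-01  1.038e-01  2.300e-03 -7.000e-04] [-0.1  0.2 -0.5] 51.3
w23 world c 610.6 275.5 w,h 23.8 36.1 yaw 12.3 z [79.9 82.6 83.9]
pos [610.6 275.  173. ] t 29.88 F [ 0.2 -0.4  0.1] w 51.3 yaw 11.91
shift cm [-24.05  34.07   1.27] turn deg [ 0.   -0.08 11.91]
```

View pics/w23.png

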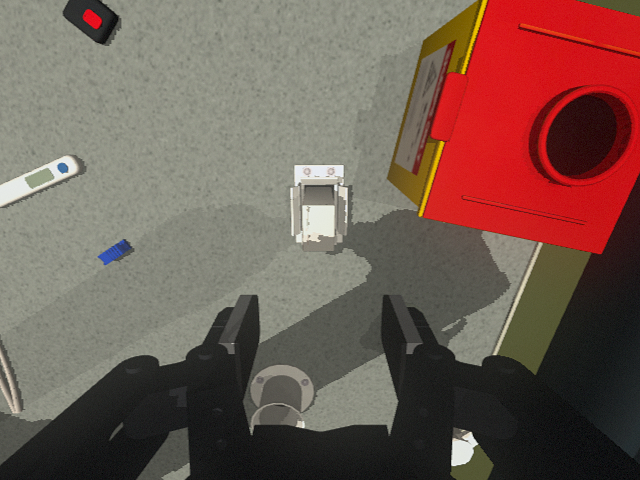

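The carton is seated: its top reads 82.6 against 78.6 before. Last is the tube.

Call:
{"name": "servo_tool", "arguments": {"motion": [-1.1, 1.55, 0, 0, 0, 0, 0.4, -2.19, 3.1, 0, 0, 0, 0, 0.4, -2.19, 3.1, 0, 0, 0, 0, 0.4, -2.19, 3.1, 0, 0, 0, 0, 0.4, -2.19, 3.1, 0, 0, 0, 0, 0.4, -2.19, 3.1, 0, 0, 0, 0, 0.4, -2.19, 3.1, 0, 0, 0, 0, 0.4, -2.19, 3.1, 0, 0, 0, 0, 0.4, -2.19, 3.1, 0, 0, 0, 0, 0.4, -2.19, 3.1, 0, 0, 0, 0, 0.4, -2.19, 3.1, 0, 0, 0, 0, 0.4, -1.1, 1.55, 0, 0, 0, 0, 0.4, 0, 0, 0, 0, 0, 5.95, 0.4, 0, 0, 0, 0, 0, 5.95, 0.4, 0, 0, 0, 0, 0, 0, 0.4, 0, 0, 0, 0, 0, 0, 0.4, 0, 0, 0, 0, 0, 0, 0.4]}}

```text
clock: 31.3
eef_pos: [444.6, -108.3, 171.5]
tcp_rot: [1.0, 0.002, -0.001, -0.0]
contact_force: [0.1, 0.1, -0.0]
width: 59.8
```

```bash
python3 look.py w24; python3 meas.py w24 136 165 445 -108 30;python3 go.py 445.7 -108 78 0
```

```text
31.3 [ 444.6 -108.3  171.5] [ 1.0e+00  1.6e-03 -5.0e-04 -3.0e-04] [ 0.1  0.1 -0. ] 59.8
w24 world c 445.0 -107.4 w,h 34.0 34.2 yaw -21.0 z [141.4 145.3 147.4]
pos [ 444.7 -108.2  171.6] t 31.35 F [-0.4 -0.2 -1.1] w 59.8 yaw 0.17
shift cm [ 0.11 -0.02  9.36] turn deg [-0.03  0.05  0.17]
```

View pics/w24.png

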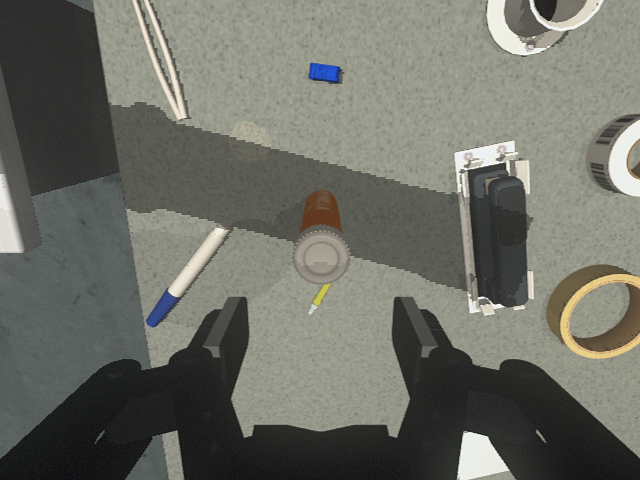

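The cap is at (322,255), centred. Descending to grip it.

Call:
{"name": "servo_tool", "arguments": {"motion": [0, -0.05, 2, 0, 0, 0, 0.4, 0, 0, 2.5, 0, 0, 0, 0.4, 0, 0, 2, 0, 0, 0, 0.4, 0, 0, 1.3, 0, 0, 0, 0.4, 0, 0, 0.9, 0, 0, 0, 0.4, 0, 0, 0.6, 0, 0, 0, 0.4, 0, 0, 0, 0, 0, 0, 0.4, 0, 0, 0, 0, 0, 0, 0.4, 0, 0, 0, 0, 0, 0, 0.4]}}

```text
clock: 32.1
eef_pos: [445.8, -108.3, 79.9]
tcp_rot: [1.0, 0.0, 0.001, 0.0]
contact_force: [-0.5, 0.9, 0.1]
width: 59.7
```

```bash
python3 look.py w25; python3 go.py 445.2 -107.6 78 0
```

```text
32.1 [ 445.8 -108.3   79.9] [1.e+00 3.e-04 7.e-04 3.e-04] [-0.5  0.9  0.1] 59.7
pos [ 445.8 -108.4   80. ] t 32.15 F [ 0.5 -0.3 -0.6] w 59.8 yaw 0.02
shift cm [-0.06 -0.08  0.2 ] turn deg [ 0.05 -0.08  0.02]
```

View pics/w25.png

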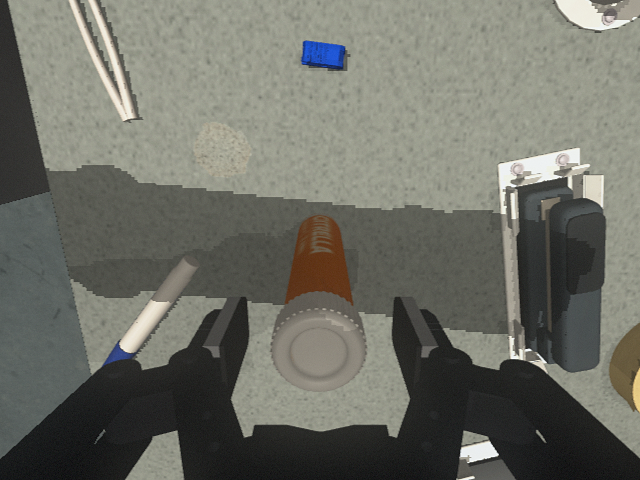

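Call:
{"name": "servo_tool", "arguments": {"motion": [-0.05, -0.08, 0.15, 0, 0, 0, 0.1, 0, 0, 0, 0, 0, 0, 0.1, 0, 0, 0, 0, 0, 0, -1, 0, 0, 0, 0, 0, 0, -1, 0, 0, 0, 0, 0, 0, -1, 0, 0, 0, 0, 0, 0, -1]}}

```text
clock: 32.65
eef_pos: [444.8, -107.5, 78.0]
tcp_rot: [1.0, 0.0, 0.0, 0.0]
contact_force: [-0.1, 0.1, 3.8]
width: 31.9
```

```bash
python3 look.py w26; python3 go.py 445.2 -107.6 78 0
```

```text
32.65 [ 444.8 -107.5   78. ] [1.e+00 0.e+00 2.e-04 3.e-04] [-0.1  0.1  3.8] 31.9
pos [ 444.8 -107.5   78. ] t 32.7 F [-0.3 -0.5  5.1] w 31.8 yaw 0.01
shift cm [0.04 0.01 0.  ] turn deg [ 0.03 -0.02  0.01]
```

View pics/w26.png

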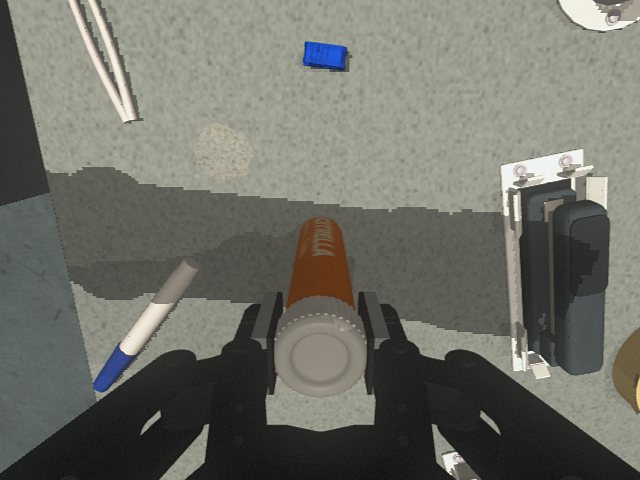

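Call:
{"name": "servo_tool", "arguments": {"motion": [0, 0, -0.5, 0, 0, 0, -1, 0, 0, -1, 0, 0, 0, -1, 0, 0, -2, 0, 0, 0, -1, 0, 0, -3, 0, 0, 0, -1, 0, 0, -3, 0, 0, 0, -1, 0, 0, -1.5, 0, 0, 0, -1, 0, 0, 0, 0, 0, 0, -1, 0, 0, 0, 0, 0, 0, -1]}}

```text
clock: 33.37
eef_pos: [444.9, -107.5, 188.4]
tcp_rot: [1.0, 0.0, 0.001, 0.001]
contact_force: [0.3, 0.7, -1.9]
width: 31.6
```

```bash
python3 go.py 614.5 57.3 188 0
```

```text
pos [ 444.9 -107.5  188.4] t 33.37 F [ 0.3  0.7 -1.9] w 31.6 yaw 0.01
shift cm [ 16.96 -16.48   0.03] turn deg [ 0.09 -0.08  0.01]
```

I'll stop short of the cup first, so I can measure its rim up close.

Call:
{"name": "servo_tool", "arguments": {"motion": [1.5, -0.8, 0, 0, 0, 0, -1, 3, -1.6, 0, 0, 0, 0, -1, 3, -1.6, 0, 0, 0, 0, -1, 3, -1.6, 0, 0, 0, 0, -1, 3, -1.6, 0, 0, 0, 0, -1, 2.5, -1.3, 0, 0, 0, 0, -1, 1, -0.5, 0, 0, 0, 0, -1, 0, 0, 0, 0, 0, 0, -1, 0, 0, 0, 0, 0, 0, -1, 0, 0, 0, 0, 0, 0, -1]}}

```text
clock: 34.2
eef_pos: [613.2, -17.8, 186.5]
tcp_rot: [1.0, 0.0, -0.001, 0.0]
contact_force: [-0.0, -0.7, -0.7]
width: 31.5
```

```bash
python3 look.py w27
python3 - <<'E'
from h import *
import pickle
from scipy.optimize import least_squares
c,s=pickle.load(open("pics/w27.pkl","rb"));T=wristT(c,s);P=cloud(c,T)
near=np.hypot(P[...,0]-615,P[...,1]-57)<45
for lo,hi in [(47,56),(2,7)]:
    q=(near&(P[...,2]>lo)&(P[...,2]<hi)).astype(np.uint8);n,l,st,ce=cv2.connectedComponentsWithStats(q,connectivity=4);q=l==1+np.argmax(st[1:,4]);Q=P[q]
    print(lo,len(Q),cv2.minEnclosingCircle(Q[:,:2].astype(np.float32)))
E
python3 go.py 614.5 57.3 188 0
```

```text
34.2 [613.2 -17.8 186.5] [ 1.0e+00  1.0e-04 -1.2e-03  3.0e-04] [-0.  -0.7 -0.7] 31.5
47 1301 ((614.6990966796875, 56.774105072021484), 27.072338104248047)
2 1547 ((614.7622680664062, 56.59803771972656), 19.987018585205078)
pos [613.3 -18.3 186.9] t 34.25 F [ 0.2 -1.2 -0.3] w 31.5 yaw -0.03
shift cm [ 0.12 -7.56 -0.12] turn deg [ 0.06  0.09 -0.03]
```

View pics/w27.png

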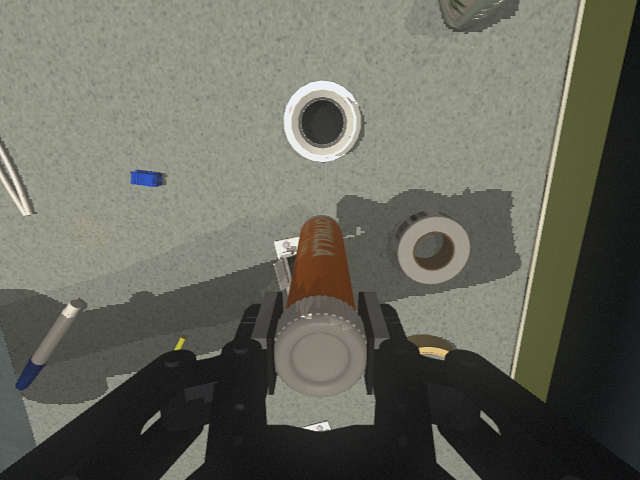

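Run:
```python
from h import *
import pickle
c,s=pickle.load(open("pics/w27.pkl","rb"));T=wristT(c,s);P=cloud(c,T)
u=np.arange(640)[None,:]+0*P[...,0];v=np.arange(480)[:,None]+0*P[...,0]
m=(u>274)&(u<367)&(v>300)&(v<400)&(P[...,2]>246)&(P[...,2]<265);Q=P[m];print("cap",cv2.minEnclosingCircle(Q[:,:2].astype(np.float32)),np.median(Q[:,2]))
hsv=cv2.cvtColor(c["pixels"],cv2.COLOR_BGR2HSV);o=(hsv[...,1]>120)&(hsv[...,0]<20)&(u>280)&(u<365)&(v>200)&(v<330)
Q=P[o];
for z in range(105,230,15):
    k=(Q[:,2]>z)&(Q[:,2]<z+15)
    if k.sum()>10: q=Q[k];print(z,k.sum(),"x",np.percentile(q[:,0],[1,99]).round(1),"mid",np.percentile(q[:,0],[1,99]).mean().round(1),"ymax",np.percentile(q[:,1],99).round(1))
```

```text
cap ((613.0944213867188, -16.949949264526367), 19.5834903717041) 253.52101113861454
105 26 x [599.9 621.4] mid 610.6 ymax -3.1
120 169 x [599.5 626.2] mid 612.9 ymax -3.1
135 223 x [599.8 626.7] mid 613.2 ymax -3.1
150 253 x [599.6 626.6] mid 613.1 ymax -3.1
165 336 x [599.5 626.7] mid 613.1 ymax -2.9
180 433 x [599.4 626.6] mid 613.0 ymax -3.1
195 668 x [599.5 626.5] mid 613.0 ymax -3.0
210 873 x [599.4 626.6] mid 613.0 ymax -2.9
225 652 x [600.2 626.2] mid 613.2 ymax -2.8
```

The tube hangs vertically. The cup centre is (614.7, 56.7), with a 40 mm bore seen, so the remaining offset is x +0.16 and y -7.4 cm.

Call:
{"name": "servo_tool", "arguments": {"motion": [0.05, -1.5, 0, 0, 0, 0, -1, 0.05, -2.5, 0, 0, 0, 0, -1, 0.06, -2.2, 0, 0, 0, 0, -1, 0, -1.2, 0, 0, 0, 0, -1, 0, 0, 0, 0, 0, 0, -1, 0, 0, 1, 0, 0, 0, -1, 0, 0, 1.2, 0, 0, 0, -1, 0, 0, 1.2, 0, 0, 0, -1, 0, 0, 0.6, 0, 0, 0, -1, 0, 0, 0, 0, 0, 0, -1, 0, 0, 0, 0, 0, 0, -1, 0, 0, 0, 0, 0, 0, -1]}}

```text
clock: 35.25
eef_pos: [616.3, 56.5, 147.8]
tcp_rot: [1.0, -0.0, 0.0, -0.0]
contact_force: [0.5, -0.3, -0.8]
width: 31.3
```

```bash
python3 look.py w28;python3 go.py 614.7 56.7 82 0;python3 - <<'E'
from rig import *
import cv2
for n,(a,b,c,d) in {"side":(290,170,410,270),"top":(170,160,290,260)}.items():
    cv2.imwrite(f"pics/{n}28.png",cv2.resize(read_camera(n)["pixels"][b:d,a:c],None,fx=5,fy=5,interpolation=cv2.INTER_CUBIC))
E
```

```text
35.25 [616.3  56.5 147.8] [ 1.e+00 -1.e-04  2.e-04 -1.e-04] [ 0.5 -0.3 -0.8] 31.3
pos [616.5  56.7 148.1] t 35.3 F [-0.2 -0.6 -0.8] w 31.8 yaw 0.0
shift cm [-0.18  0.    6.61] turn deg [-0.01 -0.05  0.  ]
```

View pics/w28.png

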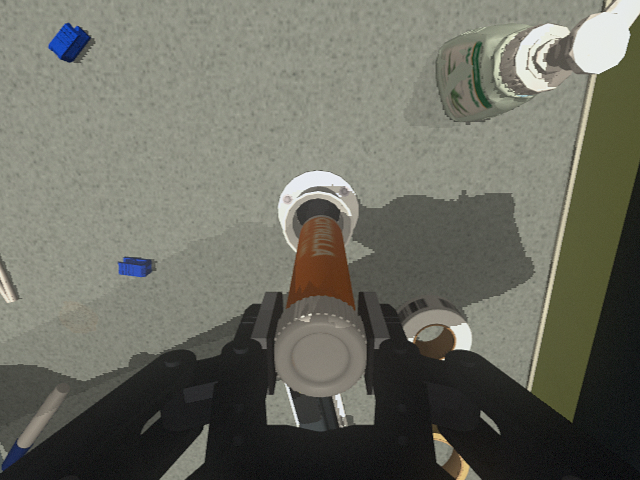

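View pics/side28.png

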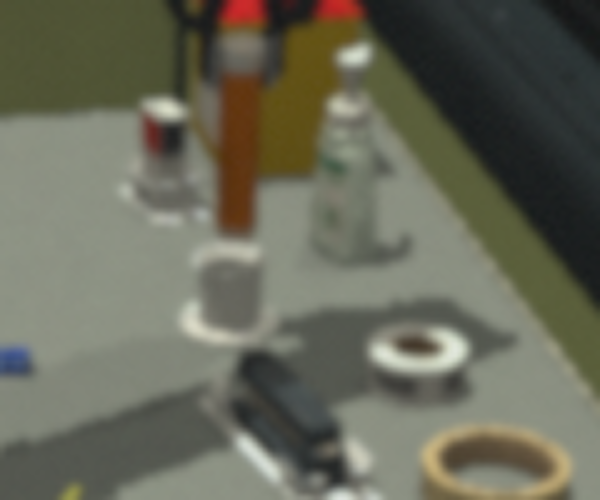

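The tube at column 322 is about 2 mm right of the cup at column 318. I'll correct that and lower slowly into the mouth.

Call:
{"name": "servo_tool", "arguments": {"motion": [-0.17, 0, 0, 0, 0, 0, -1, 0, 0, 0.8, 0, 0, 0, -1, 0, 0, 0.8, 0, 0, 0, -1, 0, 0, 0.8, 0, 0, 0, -1, 0, 0, 0.6, 0, 0, 0, -1, 0, 0, 0, 0, 0, 0, -1, 0, 0, 0, 0, 0, 0, -1]}}

```text
clock: 35.98
eef_pos: [613.9, 56.6, 116.8]
tcp_rot: [1.0, 0.0, -0.001, -0.0]
contact_force: [-0.0, -1.4, -0.4]
width: 31.4
```

```bash
python3 look.py w29;python3 go.py 614.7 56.7 82 0
```

```text
35.9833 [613.9  56.6 116.8] [ 1.e+00  2.e-04 -6.e-04 -0.e+00] [-0.  -1.4 -0.4] 31.4
pos [614.3  56.8 117.4] t 36.03 F [ 0.  -0.7 -1. ] w 31.7 yaw 0.02
shift cm [0.04 0.01 3.54] turn deg [-0.01  0.02  0.02]
```

View pics/w29.png

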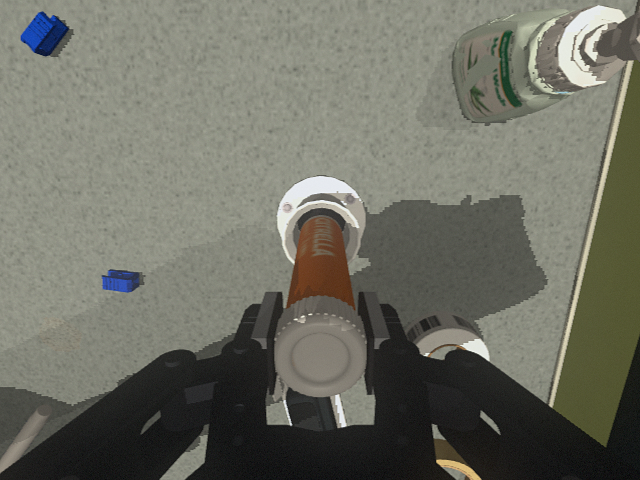

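The foot is inside the rim and centred, with no side force. I'll lower the remaining 35 mm or so.

Call:
{"name": "servo_tool", "arguments": {"motion": [0, 0, 0.6, 0, 0, 0, -1, 0, 0, 0.7, 0, 0, 0, -1, 0, 0, 0.7, 0, 0, 0, -1, 0, 0, 0.6, 0, 0, 0, -1, 0, 0, 0.4, 0, 0, 0, -1, 0, 0, 0.2, 0, 0, 0, -1, 0, 0, 0, 0, 0, 0, -1, 0, 0, 0, 0, 0, 0, -1, 0, 0, 0, 0, 0, 0, -1]}}

```text
clock: 36.78
eef_pos: [614.6, 56.8, 85.9]
tcp_rot: [1.0, 0.0, 0.0, -0.0]
contact_force: [-1.1, 0.1, -0.9]
width: 31.8
```

```bash
python3 go.py 614.7 56.7 82 0
```

```text
pos [614.6  56.8  85.9] t 36.78 F [-1.1  0.1 -0.9] w 31.8 yaw 0.01
shift cm [0.01 0.01 0.39] turn deg [-0.   -0.03  0.01]
```

Call:
{"name": "servo_tool", "arguments": {"motion": [0, 0, 0.15, 0, 0, 0, -1, 0, 0, 0.15, 0, 0, 0, -1, 0, 0, 0.1, 0, 0, 0, -1, 0, 0, 0.05, 0, 0, 0, -1, 0, 0, 0, 0, 0, 0, -1, 0, 0, 0, 0, 0, 0, -1, 0, 0, 0, 0, 0, 0, -1]}}

```text
clock: 37.37
eef_pos: [614.8, 56.8, 82.1]
tcp_rot: [1.0, 0.0, 0.0, 0.0]
contact_force: [-1.5, -0.4, 5.2]
width: 32.0
```

The tube is down on the floor with 5 N of contact. I'll release gently and rise.

Call:
{"name": "servo_tool", "arguments": {"motion": [0, 0, 0, 0, 0, 0, 0.2, 0, 0, 0, 0, 0, 0, 0.4, 0, 0, 0, 0, 0, 0, 0.4, 0, 0, 0, 0, 0, 0, 0.4, 0, 0, -1, 0, 0, 0, 0.4, 0, 0, -2, 0, 0, 0, 0.4, 0, 0, -3, 0, 0, 0, 0.4, 0, 0, -3, 0, 0, 0, 0.4, 0, 0, -2, 0, 0, 0, 0.4, 0, 0, 0, 0, 0, 0, 0.4, 0, 0, 0, 0, 0, 0, 0.4]}}

```text
clock: 38.28
eef_pos: [615.2, 57.0, 192.9]
tcp_rot: [1.0, 0.0, 0.001, 0.0]
contact_force: [-0.3, -0.1, 0.0]
width: 59.5
```

```bash
python3 look.py w30;python3 meas.py w30 138 165 614 57 30;python3 - <<'E'
from rig import *
import cv2
c=read_camera("top");cv2.imwrite("pics/top30.png",cv2.resize(c["pixels"][160:360,85:405],None,fx=2.4,fy=2.4))
c=read_camera("side");cv2.imwrite("pics/side30.png",cv2.resize(c["pixels"][150:430,230:430],None,fx=2.1,fy=2.1))
E
```

```text
38.2833 [615.2  57.  192.9] [1.0e+00 1.0e-04 1.5e-03 1.0e-04] [-0.3 -0.1  0. ] 59.5
w30 world c 615.3 57.4 w,h 33.3 34.0 yaw -87.2 z [144.2 149.2 151.4]
```

View pics/w30.png

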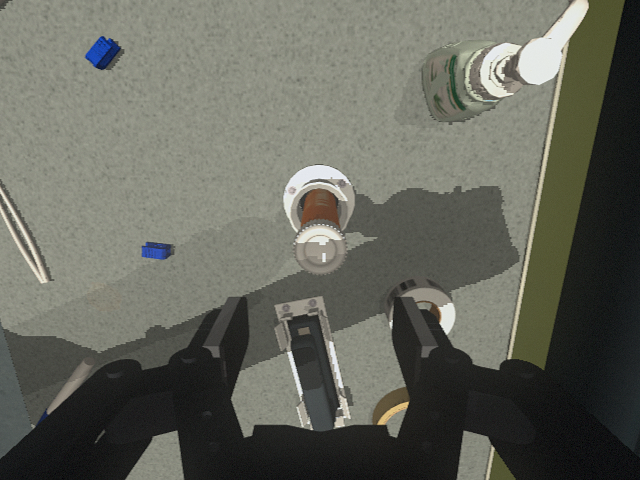

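View pics/side30.png

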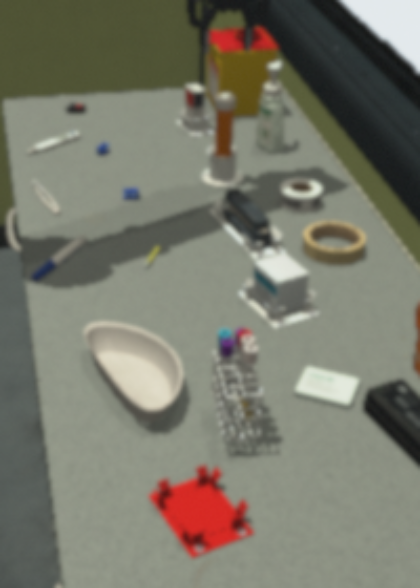

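View pics/top30.png

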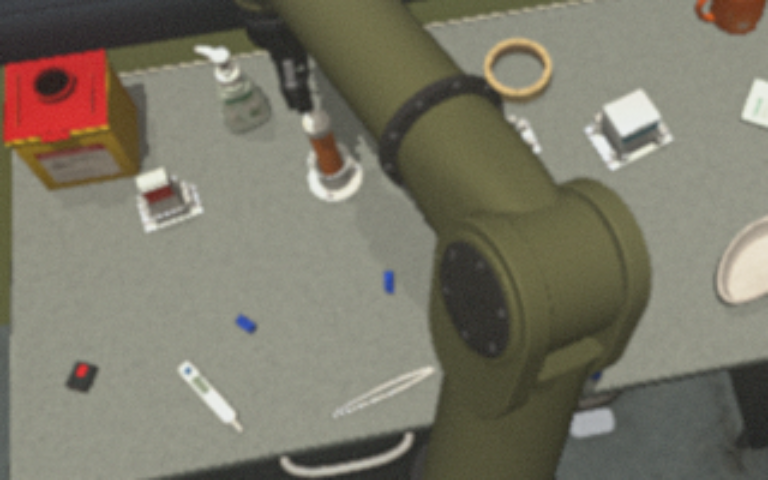

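All four items stand in their holders: the tube's top reads 149.2 against 145.3 before, and the gripper is open and clear. Handing in.

Run:
```python
from rig import *
s=observe();print(s["clock"],s["contact_force"].round(1));print(finish_job())
```

```text
38.4333 [ 0.6 -0.9  0.3]
the job is handed in; nothing more can be done
None
```

I stowed the stapler, swab box, carton and tablet tube, in that order, each upright in its own holder. Each was lowered until the floor took its weight (5–10 N contact) and then let go. I handed the job in at 38.4 s with the gripper open and touching nothing.

**Last checks:**
- **Seating:** after release, each top read about 4 mm higher than on the worktop, which matches the rubber floor. Each item was within about 1 mm and 0.5° of its holder's centre. For the stapler the centre figure comes from its arm, since its base was partly hidden.
- **Surroundings:** the final side view shows all four upright and the red look-alike untouched.

**What disagreed or failed:**
- **Finger offset:** the real fingertips are about 38–40 mm behind the reported TCP. My first grip on the stapler therefore closed on air just above it, without touching it. I measured the offset from the wrist camera's depth image and allowed for it from then on.
- **Refused call:** one move call was refused because I miscounted the numbers, and nothing moved.
- **Size readings:** the carton's top read 78.6 mm against the stated 81 mm, and the jaws closed to about 32 mm on the 34 mm cap. Neither affected the result.

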